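# Hook in the spacer tray and stack the spacers on the spindle

### The arm

A 6-joint arm with a two-finger parallel gripper is mounted at the origin on the work surface. World frame = base frame: x ahead of the robot, y to its left, z up, the work surface at z = 0. Lengths are in m, angles in rad, forces in N, time in s.
With the tool pointing down it reaches from about 0.35 to 0.775 m from the base axis. Payload 7.3 kg.
Tool frame: the origin (TCP) lies midway between the tips of the shut fingers; the grasp point (between the pads) lies 19 mm behind it; z points along the fingers, y is the direction in which the jaws open and shut (so a half turn about z gives the same grasp; the last joint's range is limited). The gripper opens to 92 mm and grips with 3 to 60 N. Pads are 19 mm wide; open, the fingers measure 130 mm over their backs; the gripper's body (75 mm by 190 mm) begins 47 mm behind the grasp point.
Start: joints at [-1.295, 0.342, 1.524, -0, 1.275, -0.146], TCP at [0.215, -0.479, 0.227] pointing down, gripper open.
Joint ranges: [-2.53, 2.53], [-0.77, 2.02], [0.04, 2.7], [-1, 4.14], [0.28, 2.66], [-3.11, 3.11]. Speed limits (rad/s): [2.57, 2.57, 3.14, 3.14, 3.14, 3.14].

### API

Orientations are given as a unit quaternion [x, y, z, w].
In Python, from workcell import readout, eyes, order gives the robot as it stands.
- The arm moves only by the tool carry_out, never from a script. Its argument "commands" is a list of rows, each a list of 2 entries, a list of its own where there are three numbers: the shift along the world's x, y, z in cm, then the turn, a rotation vector about the world's x, y, z in rad. A call has 1 to 8 rows; each row shifts and turns the commanded pose from where the row before left it; what a row does not reach is not made up. A row lasts 1/8 s, in which the tool goes at most 62.5 mm and 10.7 degrees, less where a joint would pass 70% of its speed; a pose out of reach is approached as far as the arm can. A call with a gripper value outside its range is refused whole. "gripper" is the opening, from 0 (shut) to 1 (fully open), set as the call begins (left out, the last holds). The fingers move at their own pace and stop on an object; the grip force is fixed at half the most. Time passes only in rows, so rows that do not move let the fingers close. It gives the time, the measured TCP pose, the force and the opening at its end, in the units of the state.
- readout.state(): the state, without advancing time (a new reading comes with each control period).
- eyes.grab_frame(name): name is "scene" or "side" or "wrist"; returns a dict with "frame" (420x560x3 uint8, red, green, blue), "fovy" (degrees; the focal length in pixels is half the picture's height over the tangent of half this angle, whatever the lens; pixels are square), "cx", "cy" (the principal point, pixels), "R" (3x3) and "t" (3): a world point X has camera coordinates R X + t. Camera axes: x right, y down, z forward; pixel columns grow to the right and rows downward; lengths in m; the calibration is good to about 2 mm. A picture is of the moment at which its call begins. There is no depth.
- order.job_done(): hands the job in, once; it reports no verdict.
The state is a dict: "time_s": time; "qpos": joint angles; "qd": joint speeds; "joint_efforts": joint torques, N m; "ee_pos": TCP position; "eef_rot": TCP orientation; "ft_force": force on the tool from outside, world axes, zero at the start; "ft_torque": the same for the moment, N m; "opening": opening from 0.0 (shut) to 1.0 (fully open).
Only numpy, scipy, OpenCV 4.12 (cv2) and the standard library are available. Lean on these libraries where they do the work, as an engineer would, in place of code of your own. Each camera call takes 0.05 s, during which the arm holds its last target.

### The job

The tray of shredder-shaft spacers stands too far back on the recycling sample bench: with the hook tool, catch its red bar and drag the tray towards you until the bar is wholly on the robot's side of the yellow line, without tipping it. Thread every spacer that is in the tray onto the upright spindle, lying flat on one another, largest at the bottom and each next one smaller, and lay the hook tool back upright in its painted place, handle on the orange patch and shank pointing along the stripes. Leave the jar, the briquette and the brush alone.

Things in the scene. Friction and masses are not known exactly. Their poses are not given: they have to be found in the camera images.
- tray: loose shallow black tray, 200 (x) by 330 (y) mm, floor 4 mm thick, lip 9 mm high, 0.35 kg; origin at the centre of its underside, x away from the robot. Near its far side, at x = +75 mm, a red carrying bar, 10 mm round, 120 mm long, runs along y, its axis 56 mm up, on two uprights 10 mm round at y = -60 and +60 mm, open below and behind. Starts with the bar out of reach. Slides under a pull of up to 10 N
- hook_grip (a point): centre of the handle of the hook tool (half-way up). Loose tool of 0.25 kg lying on the bench ready to hold: orange block handle 80 mm long (x), 26 wide (y), 45 high, standing on the bench; from it a steel shank 10 mm round runs along +x, its axis 40 mm above the handle's underside, to a flat down-turned steel blade
- hook_blade (a point): middle of the inner face (the one that looks back to the handle) of the hook tool's blade, 204 mm ahead (+x) of the handle's centre; the blade is 60 mm wide (y), 8 mm thick, and reaches 46 mm down from the shank's top to the level of the handle's underside
- parking: painted black place for the hook tool with two white border stripes, flat on the bench (1 mm, nothing to bump into), 300 by 110 mm; its origin is where the middle of the handle belongs (an orange patch) and its x axis is the direction the shank should point. The paint runs from 65 mm behind the origin to 235 mm ahead
- spindle_foot (a point): fixed upright steel storage spindle, 16 mm round with a tapered tip, on a dark round base 110 mm wide and 12 mm high; the point is on the axis at the top of the base, where the first spacer comes to rest; the tip is 84 mm above it. Place varies
- line: yellow line painted across the bench (along y), 12 mm wide, flat; origin in its middle; x points away from the robot
- jar: bystander: closed green glass sample jar, 72 mm wide, 110 mm high; origin at the centre of its underside
- briquette: bystander: pressed metal briquette, 90 by 75 by 60 mm; origin at the centre of its underside
- brush: bystander: hand brush lying on the bench
- spacer68_center (a point): centre (half-way up) of the loose blue spacer ring, 68 mm outside diameter, 22 mm bore, 18 mm thick, 40 to 100 g, lying flat in the tray at the start (axis z); given as None if this spacer is not there today
- spacer58_center (a point): centre (half-way up) of the loose yellow spacer ring, 58 mm outside diameter, 22 mm bore, 18 mm thick, 40 to 100 g, lying flat in the tray at the start (axis z); given as None if this spacer is not there today
- spacer48_center (a point): centre (half-way up) of the loose green spacer ring, 48 mm outside diameter, 22 mm bore, 18 mm thick, 40 to 100 g, lying flat in the tray at the start (axis z); given as None if this spacer is not there today
- spacer38_center (a point): centre (half-way up) of the loose white spacer ring, 38 mm outside diameter, 22 mm bore, 18 mm thick, 40 to 100 g, lying flat in the tray at the start (axis z); given as None if this spacer is not there today

How it is judged:
By the outcome, as a careful person would: the job done as asked, in the order asked, and still so for the second after the job is handed in, with the robot touching nothing.
Of spacer68, spacer58, spacer48, spacer38 only 3 to 4 are there at a start; the rules pass over those that are not, and their reading is None.
At some moment in a run one of spacer68, spacer58, spacer48, spacer38, tray, hook may be knocked a few centimetres aside while the robot is not near it.
It also fails if it takes over 200 s, if anything falls off the work surface, if the arm or the gripper's body presses on something with over 40 N, if the wrist force passes 120 N, or if a joint passes its speed limit or range.

## Working session

There is one attempt and no reset: what is moved stays moved. The work goes in short steps, Python scripts to look and compute and a tool call to move; the robot and the scene stay as the last step left them, time stands still between calls to the robot, and variables do not carry over. Pictures are saved under pics/ and viewed, and the job is handed in when it is done.

Besides the shell and the picture viewer there is one more tool, called after "Emit:" as a command line: name --argument value ..., lists and objects as JSON in quotes. carry_out: Moves the arm, as the interface text tells. Its arguments: {"type":"object","properties":{"commands":{"type":"array"},"gripper":{"type":"number"}},"required":["commands"]}

```bash
ls; mkdir -p pics; cat > h.py <<'E'
import numpy as np, cv2, json
from workcell import readout, eyes, order
def snap(name, fn):
    d=eyes.grab_frame(name); cv2.imwrite('pics/'+fn+'.png', np.ascontiguousarray(d['frame'][:,:,::-1]))
    np.savez('pics/'+fn+'.npz', **{k:np.array(d[k]) for k in d}); return d
def load(fn):
    z=np.load('pics/'+fn+'.npz'); return {k:z[k] for k in z}
def K(d):
    h=d['frame'].shape[0]; f=h/2/np.tan(np.radians(float(d['fovy']))/2); return f,float(d['cx']),float(d['cy'])
def ray(d,u,v):
    f,cx,cy=K(d); R=np.array(d['R']);t=np.array(d['t'])
    c=np.array([(u-cx)/f,(v-cy)/f,1]); return -R.T@t, R.T@c
def onz(d,u,v,z):
    o,r=ray(d,u,v); return o+r*(z-o[2])/r[2]
def proj(d,X):
    f,cx,cy=K(d); c=np.array(d['R'])@np.array(X)+np.array(d['t']); return f*c[0]/c[2]+cx, f*c[1]/c[2]+cy
def st():
    s=readout.state(); print({k:np.round(s[k],3).tolist() for k in s}); return s
E
python3 - <<'E'
from h import *
for n in ['scene','side','wrist']:
    d=snap(n,n+'0'); print(n,d['fovy'],d['cx'],d['cy'],np.round(-np.array(d['R']).T@np.array(d['t']),3), np.round(d['R'],3).tolist())
st()
E
```

```text
pics
scene 51.313926403581384 284.2675373059648 207.39852850428923 [1.192 0.76  1.203] [[-0.758, 0.652, -0.014], [0.506, 0.574, -0.644], [-0.412, -0.495, -0.765]]
side 44.424829372132166 281.1633165167594 205.169442197817 [ 0.346 -0.936  1.281] [[0.969, -0.246, -0.008], [-0.197, -0.757, -0.623], [0.147, 0.605, -0.782]]
wrist 70.71387882804824 283.6743259821562 207.5122579856418 [ 0.274 -0.452  0.383] [[0.41, -0.912, -0.001], [-0.884, -0.397, 0.247], [-0.225, -0.101, -0.969]]
{'time_s': 0.15, 'qpos': [-1.295, 0.343, 1.525, -0.0, 1.275, -0.146], 'qd': [-0.002, -0.002, -0.002, -0.001, -0.002, 0.001], 'joint_efforts': [0.0, -43.147, -24.435, 0.072, 0.054, -0.0], 'ee_pos': [0.215, -0.479, 0.226], 'eef_rot': [0.978, 0.209, -0.0, -0.001], 'ft_force': [-0.569, -0.501, -0.014], 'ft_torque': [-0.023, 0.021, 0.034], 'opening': 0.998}
```

View pics/scene0.png

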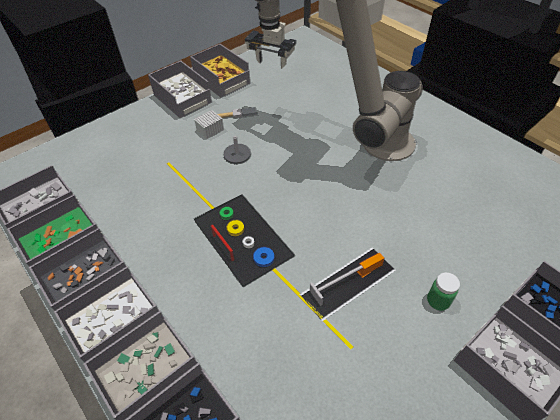

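View pics/side0.png

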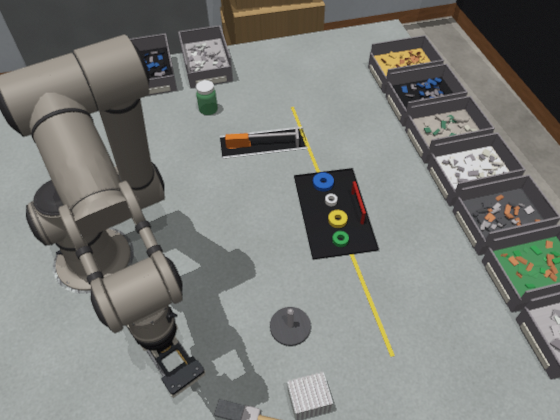

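View pics/wrist0.png

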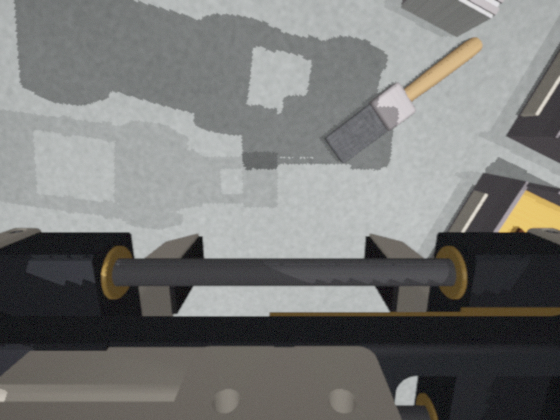

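The scene picture shows all four spacers: green at (226,212), yellow (235,227), white (248,242) and blue (263,256). The hook handle is at (372,262) with its blade at (316,294), the red bar is at (222,242) and the spindle at (237,152). I'll zoom in next to measure.

```bash
python3 - <<'E'
from h import *
def crop(fn,x0,y0,w,h,s,out):
    im=cv2.imread(f'pics/{fn}.png')[y0:y0+h,x0:x0+w]; cv2.imwrite(f'pics/{out}.png',cv2.resize(im,None,fx=s,fy=s,interpolation=cv2.INTER_CUBIC))
crop('scene0',185,135,220,190,3.6,'c1')
crop('side0',210,100,180,250,2.4,'c2')
E
```

```text
(no output)
```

View pics/c1.png

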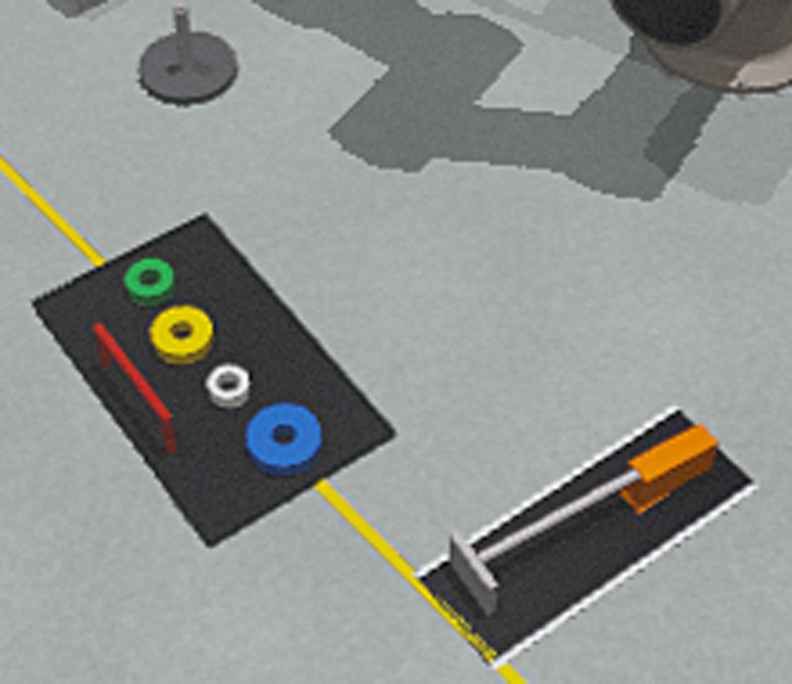

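View pics/c2.png

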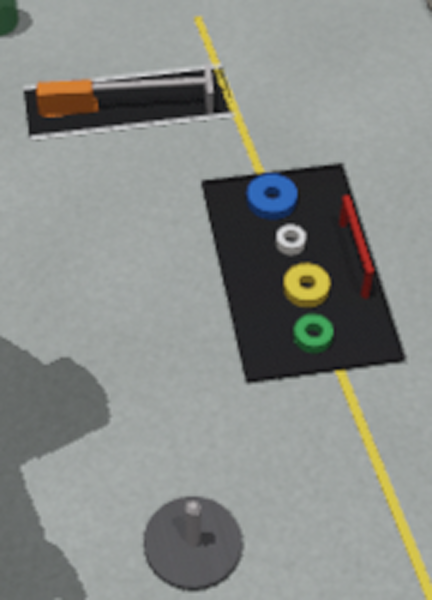

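```bash
cat >> h.py <<'E'
def tri(d1,p1,d2,p2):
    o1,r1=ray(d1,*p1);o2,r2=ray(d2,*p2)
    A=np.stack([r1,-r2],1); s=np.linalg.lstsq(A,o2-o1,rcond=None)[0]
    a=o1+s[0]*r1;b=o2+s[1]*r2; return (a+b)/2,np.linalg.norm(a-b)
E
python3 - <<'E'
from h import *
a=load('scene0'); b=load('side0')
A=lambda x,y:((x+.5)/3.6+185-.5,(y+.5)/3.6+135-.5)
B=lambda x,y:((x+.5)/2.4+210-.5,(y+.5)/2.4+100-.5)
P={ # name: scene, side, z
'blue':((284,434),(272,192),.022),'yel':((181,330),(307,282),.022),'white':((229,382),(291,238),.022),'green':((150,277),(314,330),.022),
'tray NL(near,left)':((394,433),(203,182),.009),'tray FL':((211,545),(343,165),.009),'tray FR':((34,303),(404,359),.009),'tray NR':((207,214),(248,381),.009),
'barR':((98,326),(370,268),.058),'barL':((168,416),(347,199),.058),
'spintip':((182,10),(192,506),.096),'spinbase':((188,67),(193,543),.012),
'handle top near corner L':((718,435),(38,82),.045),'h top nearR':((692,427),None,.045),
'blade top mid':((473,571),(211,78),.045),
'pk nearR':((677,409),(25,90),.001),'pk nearL':((755,485),(31,137),.001),'pk farR':((418,575),None,.001),'pk farL':((495,664),(None),.001),
'line1':((5,160),None,0),'line2':((515,677),None,0),
}
for k,(p,q,z) in P.items():
    s=k.ljust(26)
    if p: s+=' scene '+str(np.round(onz(a,*A(*p),z)[:2],3))
    if q: s+=' side '+str(np.round(onz(b,*B(*q),z)[:2],3))
    if p and q: t,e=tri(a,A(*p),b,B(*q)); s+=f' tri {np.round(t,3)} {e:.3f}'
    print(s)
E
```

```text
blue                       scene [0.739 0.104] side [0.74  0.106] tri [0.74  0.105 0.023] 0.000
yel                        scene [ 0.738 -0.052] side [ 0.738 -0.052] tri [ 0.738 -0.052  0.022] 0.000
white                      scene [0.741 0.026] side [0.74  0.023] tri [0.741 0.025 0.02 ] 0.001
green                      scene [ 0.722 -0.125] side [ 0.723 -0.125] tri [ 0.723 -0.125  0.022] 0.001
tray NL(near,left)         scene [0.658 0.162] side [0.657 0.158] tri [0.658 0.161 0.007] 0.001
tray FL                    scene [0.853 0.144] side [0.855 0.14 ] tri [0.854 0.143 0.007] 0.003
tray FR                    scene [ 0.821 -0.183] side [ 0.821 -0.186] tri [ 0.821 -0.184  0.007] 0.001
tray NR                    scene [ 0.624 -0.164] side [ 0.626 -0.168] tri [ 0.625 -0.166  0.007] 0.004
barR                       scene [ 0.807 -0.082] side [ 0.81  -0.076] tri [ 0.808 -0.079  0.062] 0.000
barL                       scene [0.818 0.042] side [0.82 0.04] tri [0.819 0.041 0.058] 0.003
spintip                    scene [ 0.509 -0.347] side [ 0.505 -0.355] tri [ 0.506 -0.353  0.091] 0.001
spinbase                   scene [ 0.509 -0.35 ] side [ 0.506 -0.358] tri [ 0.506 -0.355  0.006] 0.001
handle top near corner L   scene [0.462 0.369] side [0.469 0.374] tri [0.467 0.37  0.05 ] 0.004
h top nearR                scene [0.473 0.348]
blade top mid              scene [0.716 0.325] side [0.712 0.319] tri [0.714 0.323 0.04 ] 0.000
pk nearR                   scene [0.441 0.31 ] side [0.452 0.409] tri [0.46  0.336 0.058] 0.032
pk nearL                   scene [0.45  0.411] side [0.443 0.311] tri [ 0.433  0.387 -0.06 ] 0.039
pk farR                    scene [0.735 0.28 ]
pk farL                    scene [0.743 0.382]
line1                      scene [ 0.734 -0.374]
line2                      scene [0.738 0.401]
```

Emit:
carry_out --commands '[[[3.6, 4.7, 0.7], [0, 0, -0.08]], [[3.6, 4.7, 0.7], [0, 0, -0.08]], [[3.6, 4.7, 0.7], [0, 0, -0.08]], [[3.6, 4.7, 0.7], [0, 0, -0.08]], [[3.6, 4.7, 0.7], [0, 0, -0.08]], [[3.6, 4.7, 0.7], [0, 0, -0.08]], [[3.6, 4.7, 0.7], [0, 0, -0.09]], [[0, 0, 0], [0, 0, 0]]]'

```text
time_s: 1.15
ee_pos: [0.4687, -0.1468, 0.2759]
eef_rot: [0.997, -0.071, 0.0, -0.0]
ft_force: [0.5, 0.1, -0.9]
opening: 1.003
```

```bash
python3 - <<'E'
from h import *
snap('wrist','w1');a=load('scene0');b=load('side0')
print(onz(a,445,304,0),onz(b,207,107,0))
E
```

```text
[0.42972809 0.59016235 0.        ] [0.43224096 0.58261125 0.        ]
```

View pics/w1.png

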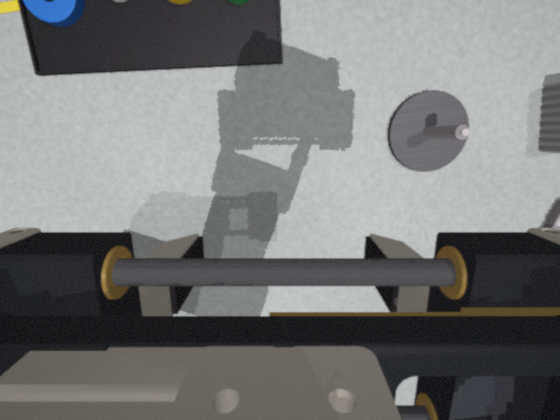

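The wrist view shows the spindle base centred at (428,131) with its tip at (463,132), and the near edge of the tray. The jar stands at about (0.43, 0.59), clear of the work. Next I move over to the hook.

Emit:
carry_out --commands '[[[0.0, 6, 0.0], [0, 0, 0]], [[0, 6, 0.0], [0, 0, 0]], [[0, 6, 0], [0, 0, 0]], [[0, 6, 0], [0, 0, 0]], [[0, 6, 0], [0, 0, 0]], [[0.5, 6, 0], [0, 0, 0]], [[0.5, 6, 0], [0, 0, 0]], [[0.5, 6, 0], [0, 0, 0]]]'

```text
time_s: 2.2
ee_pos: [0.4827, 0.33, 0.2754]
eef_rot: [0.997, -0.075, -0.0, 0.0]
ft_force: [1.0, -0.1, -0.4]
opening: 1.003
```

```bash
python3 - <<'E'
from h import *
snap('wrist','w2');st()
E
```

```text
{'time_s': 2.25, 'qpos': [0.477, 0.43, 1.258, 0.003, 1.453, 2.193], 'qd': [-0.067, -0.054, 0.123, -0.015, -0.016, -0.135], 'joint_efforts': [-7.447, -52.882, -22.894, -2.234, 1.362, -0.093], 'ee_pos': [0.482, 0.337, 0.275], 'eef_rot': [0.997, -0.073, -0.001, -0.002], 'ft_force': [-4.155, 0.795, -0.243], 'ft_torque': [0.055, 0.215, 0.004], 'opening': 1.004}
```

View pics/w2.png

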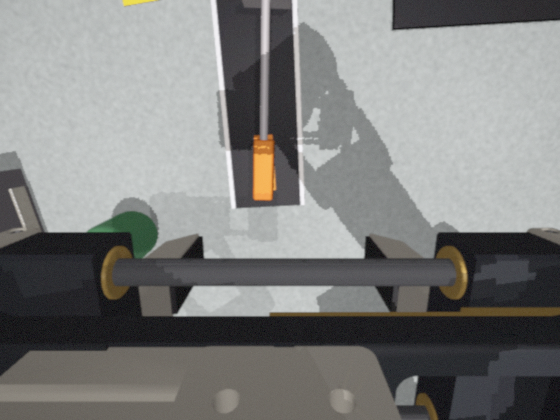

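```bash
python3 - <<'E'
from h import *
snap('wrist','w3')
im=cv2.imread('pics/w3.png')[0:215,195:320]; cv2.imwrite('pics/c3.png',cv2.resize(im,None,fx=2.7,fy=2.7,interpolation=cv2.INTER_CUBIC))
E
```

```text
(no output)
```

View pics/c3.png

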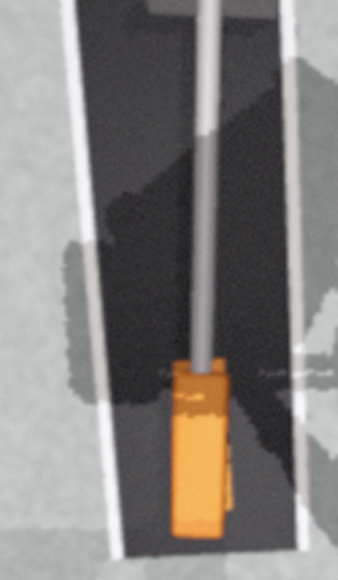

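```bash
python3 - <<'E'
from h import *
d=load('w3')
C=lambda x,y:((x+.5)/2.7+195-.5,(y+.5)/2.7-.5)
P={'h rearL':((171,535),.045),'h rearR':((222,537),.045),'h frontL':((172,362),.045),'h frontR':((228,362),.045),'shank near':((201,371),.045),'shank far':((209,3),.045),
'pk rearL':((112,557),.001),'pk rearR':((309,549),.001),'pkLfar':((63,2),.001),'pkRfar':((294,2),.001)}
Q={}
for k,(p,z) in P.items(): Q[k]=onz(d,*C(*p),z)[:2]; print(k,np.round(Q[k],4))
yaw=lambda a,b:np.arctan2(*(Q[b]-Q[a])[::-1])
print('shank yaw',yaw('shank near','shank far'),'pk',yaw('pk rearL','pkLfar'),yaw('pk rearR','pkRfar'),'h',yaw('h rearL','h frontL'),yaw('h rearR','h frontR'))
print('hc',np.mean([Q[k] for k in list(P)[:4]],0))
r=(Q['pk rearL']+Q['pk rearR'])/2; y=(yaw('pk rearL','pkLfar')+yaw('pk rearR','pkRfar'))/2; print('park',r+.065*np.array([np.cos(y),np.sin(y)]))
s=st(); q=s['eef_rot']; print(2*np.arctan2(q[1],q[0]))
E
```

```text
h rearL [0.467  0.3733]
h rearR [0.4623 0.3485]
h frontL [0.5488 0.3591]
h frontR [0.545  0.3331]
shank near [0.5427 0.3463]
shank far [0.6918 0.3191]
pk rearL [0.4503 0.4132]
pk rearR [0.439  0.3045]
pkLfar [0.7188 0.3864]
pkRfar [0.7029 0.2787]
shank yaw -0.17990763275690927 pk -0.09960325889522774 -0.09739421453795544 h -0.17254216439616435 -0.18449929447377855
hc [0.50575019 0.35349953]
park [0.50934335 0.35245431]
{'time_s': 2.3, 'qpos': [0.473, 0.427, 1.262, 0.001, 1.453, 2.188], 'qd': [-0.075, -0.046, 0.076, -0.047, 0.006, -0.058], 'joint_efforts': [1.869, -49.126, -27.279, 0.344, -0.077, 0.655], 'ee_pos': [0.482, 0.333, 0.274], 'eef_rot': [0.997, -0.072, -0.001, -0.0], 'ft_force': [-0.419, -0.062, -0.788], 'ft_torque': [-0.0, 0.021, -0.011], 'opening': 1.002}
-0.1442597318826306
```

Emit:
carry_out --commands '[[[0.8, 0.5, -4], [0, 0, -0.015]], [[0.8, 0.5, -4], [0, 0, -0.015]], [[0.8, 0.5, -4], [0, 0, 0]], [[0.8, 0.4, -4], [0, 0, 0]], [[0, 0, -2], [0, 0, 0]], [[0, 0, 0], [0, 0, 0]]]' --gripper 1.0

```text
time_s: 3.05
ee_pos: [0.5136, 0.3463, 0.0937]
eef_rot: [0.996, -0.09, -0.002, 0.002]
ft_force: [0.2, 0.3, 0.3]
opening: 1.0
```

```bash
python3 - <<'E'
from h import *
snap('wrist','w4');s=st(); q=s['eef_rot']; print(2*np.arctan2(q[1],q[0]))
E
```

```text
{'time_s': 3.1, 'qpos': [0.47, 0.637, 1.413, -0.0, 1.093, 2.221], 'qd': [0.011, -0.028, -0.032, 0.005, 0.002, 0.005], 'joint_efforts': [-0.024, -53.397, -21.132, -0.024, -0.101, -0.016], 'ee_pos': [0.514, 0.347, 0.095], 'eef_rot': [0.996, -0.09, -0.001, 0.001], 'ft_force': [-0.486, 0.425, 0.3], 'ft_torque': [0.028, 0.033, 0.026], 'opening': 1.002}
-0.1797628421333364
```

View pics/w4.png

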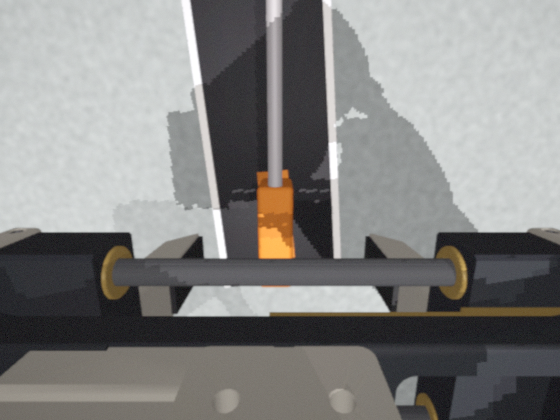

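Emit:
carry_out --commands '[[[0, 0.5, -3], [0, 0, 0]], [[0, 0, -3], [0, 0, 0]], [[0, 0, -1.5], [0, 0, 0]], [[0, 0, -1.0], [0, 0, 0]], [[0, 0, 0], [0, 0, 0]]]'

```text
time_s: 3.72
ee_pos: [0.5142, 0.3539, 0.011]
eef_rot: [0.996, -0.089, 0.0, 0.0]
ft_force: [-0.4, 0.1, 0.6]
opening: 1.001
```

Emit:
carry_out --commands '[[[0, 0, 0], [0, 0, 0]], [[0, 0, 0], [0, 0, 0]], [[0, 0, 0], [0, 0, 0]], [[0, 0, 0], [0, 0, 0]], [[0, 0, 0], [0, 0, 0]], [[0, 0, 0], [0, 0, 0]], [[0, 0, 0], [0, 0, 0]]]' --gripper 0.0

```text
time_s: 4.6
ee_pos: [0.5139, 0.3539, 0.0107]
eef_rot: [0.996, -0.089, -0.0, 0.0]
ft_force: [0.2, -1.2, 0.7]
opening: 0.289
```

```bash
python3 - <<'E'
from h import *
s=st(); q=s['eef_rot']; print(2*np.arctan2(q[1],q[0]))
E
```

```text
{'time_s': 4.6, 'qpos': [0.48, 0.747, 1.469, -0.0, 0.926, 2.229], 'qd': [-0.002, -0.003, 0.003, -0.006, 0.005, -0.002], 'joint_efforts': [0.82, -56.938, -19.727, 0.342, -0.419, -0.014], 'ee_pos': [0.514, 0.354, 0.011], 'eef_rot': [0.996, -0.089, -0.0, 0.0], 'ft_force': [0.25, -1.15, 0.684], 'ft_torque': [-0.172, 0.047, 0.015], 'opening': 0.289}
-0.17812031862994918
```

Emit:
carry_out --commands '[[[0, 0, 2], [0, 0, 0]], [[0, 0, 3], [0, 0, 0]], [[0, 0, 3], [0, 0, 0]], [[0, 0, 3], [0, 0, 0]], [[0, 0, 2], [0, 0, 0]], [[0, 0, 0], [0, 0, 0]]]'

```text
time_s: 5.35
ee_pos: [0.5145, 0.3543, 0.1419]
eef_rot: [0.996, -0.089, 0.001, -0.001]
ft_force: [-0.5, -0.1, -2.7]
opening: 0.283
```

```bash
python3 - <<'E'
from h import *
snap('wrist','w5');snap('scene','s5');snap('side','d5');st()
ims=[]
for f,(x,y) in {'s5':(230,170),'d5':(200,80)}.items():
    ims.append(cv2.resize(cv2.imread(f'pics/{f}.png')[y:y+160,x:x+180],None,fx=2.2,fy=2.2,interpolation=cv2.INTER_CUBIC))
cv2.imwrite('pics/c5.png',np.hstack(ims))
E
```

```text
{'time_s': 5.5, 'qpos': [0.48, 0.597, 1.356, -0.0, 1.192, 2.229], 'qd': [-0.001, 0.007, 0.001, -0.001, 0.001, -0.0], 'joint_efforts': [0.016, -57.36, -24.913, -0.044, -0.138, -0.0], 'ee_pos': [0.513, 0.354, 0.139], 'eef_rot': [0.996, -0.089, -0.001, 0.001], 'ft_force': [0.713, 0.369, -3.164], 'ft_torque': [0.018, 0.074, 0.015], 'opening': 0.28}
```

View pics/w5.png

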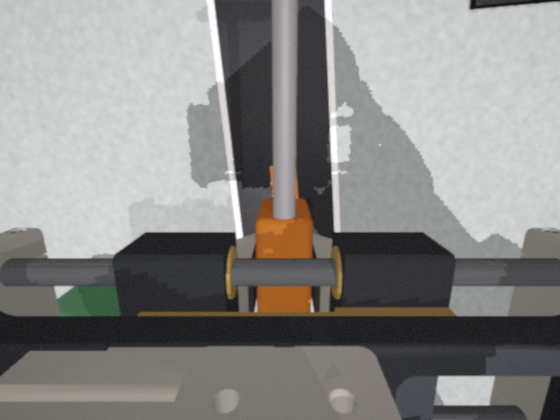

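View pics/c5.png

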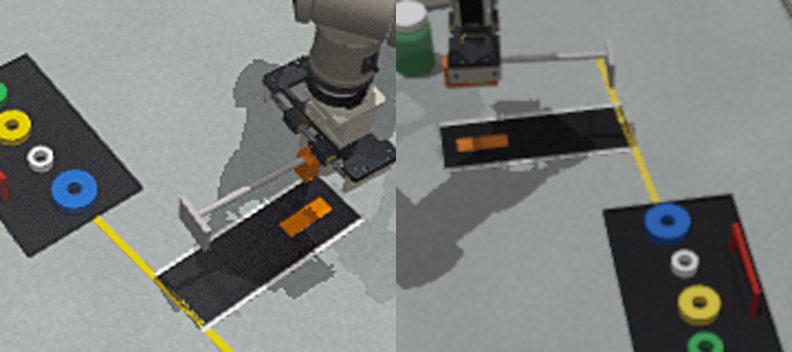

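```bash
python3 - <<'E'
from h import *
a=load('s5');b=load('d5')
A=lambda x,y:((x+.5)/2.2+230-.5,(y+.5)/2.2+170-.5)
B=lambda x,y:((x-396+.5)/2.2+200-.5,(y+.5)/2.2+80-.5)
print(tri(a,A(203,211),b,B(606,57)))
print(tri(a,A(300,164),b,B(500,58)))
# predicted shank end at blade inner face from handle center
c=np.array([.513-.008*np.cos(.178),.354+.008*np.sin(.178)]); e=c+.204*np.array([np.cos(.178),-np.sin(.178)]); print(e, .139-.0107+.04)
# predicted projections
X=[*e,.168]; print(proj(a,X),proj(b,X)); print(A(203,211),B(606,57))
# parking patch centre
for q in ['orange patch']:
    print(onz(a,*A(305,216),.001),onz(b,*B(482,143),.001))
E
```

```text
(array([0.6982805 , 0.31836994, 0.1684461 ]), np.float64(0.007163249879579182))
(array([0.54891952, 0.35177626, 0.16949841]), np.float64(0.0020796329145250526))
[0.70590316 0.31929594] 0.16830000000000003
(np.float64(319.0087255194886), np.float64(267.900998791847)) (np.float64(296.3146662830202), np.float64(104.82335158036753))
(322.0, 265.6363636363636) (295.1818181818182, 105.63636363636363)
[0.50857713 0.35251199 0.001     ] [0.50878047 0.35462815 0.001     ]
```

Emit:
carry_out --commands '[[[1.8, -5.1, 0], [0, 0, 0.0115]], [[1.8, -5.1, 0], [0, 0, 0.0115]], [[1.8, -5.1, 0], [0, 0, 0.0115]], [[1.8, -5.1, 0], [0, 0, 0.0115]], [[1.8, -5.1, 0], [0, 0, 0.0115]], [[1.8, -5.1, 0], [0, 0, 0.0115]], [[1.7, -5.0, 0], [0, 0, 0.0115]], [[0, 0, 0], [0, 0, 0]]]'

```text
time_s: 6.5
ee_pos: [0.6392, -0.0061, 0.1388]
eef_rot: [0.999, -0.051, -0.001, 0.0]
ft_force: [0.4, 0.8, -3.0]
opening: 0.28
```

```bash
cat >> h.py <<'E'
def th():
    q=readout.state()['eef_rot']; return 2*np.arctan2(q[1],q[0])
def crops(fs,boxes,w,h,s,out):
    cv2.imwrite('pics/'+out+'.png',np.hstack([cv2.resize(cv2.imread(f'pics/{f}.png')[y:y+h,x:x+w],None,fx=s,fy=s,interpolation=cv2.INTER_CUBIC) for f,(x,y) in zip(fs,boxes)]))
E
python3 - <<'E'
from h import *
snap('scene','s6');snap('side','d6');s=readout.state();print(s['ee_pos'],th())
crops(['s6','d6'],[(180,150),(270,110)],150,150,2.6,'c6')
E
```

```text
[ 0.63816533 -0.00228707  0.1391047 ] -0.0992204844922613
```

View pics/c6.png

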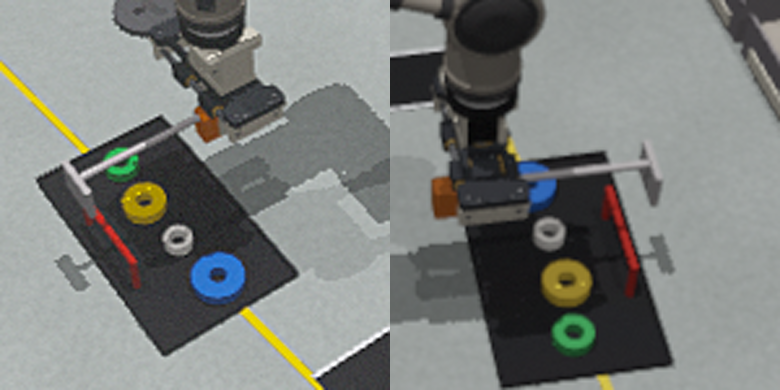

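The hook hangs level, with its blade beyond the red bar in both views (scene (88,180), side (655,175) in the crop). I lower it behind the bar.

Emit:
carry_out --commands '[[[0, 0, -2.5], [0, 0, 0]], [[0, 0, -2.5], [0, 0, 0]], [[0, 0, -2], [0, 0, 0]], [[0, 0, -1.5], [0, 0, 0]], [[0, 0, -1.2], [0, 0, 0]], [[0, 0, 0], [0, 0, 0]]]'

```text
time_s: 7.35
ee_pos: [0.6383, -0.0015, 0.0428]
eef_rot: [0.999, -0.049, -0.001, -0.0]
ft_force: [-0.2, -0.4, -1.9]
opening: 0.281
```

```bash
python3 - <<'E'
from h import *
snap('scene','s7');snap('side','d7');s=readout.state();print(s['ee_pos'],th(),s['ft_force'])
crops(['s7','d7'],[(180,150),(270,110)],150,150,2.6,'c7')
E
```

```text
[ 0.63934972 -0.00190153  0.04426793] -0.09754842745700372 [-0.18307625 -0.62634406 -2.93997118]
```

View pics/c7.png

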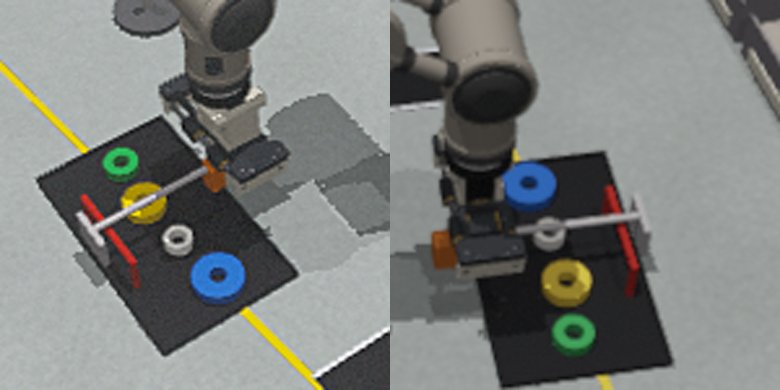

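Emit:
carry_out --commands '[[[-0.7, 0.07, 0], [0, 0, 0]], [[-0.5, 0.05, 0], [0, 0, 0]], [[-0.4, 0.04, 0], [0, 0, 0]], [[-0.5, 0.05, 0], [0, 0, 0]], [[-0.5, 0.05, 0], [0, 0, 0]], [[-0.6, 0.06, 0], [0, 0, 0]], [[-0.6, 0.06, 0], [0, 0, 0]], [[-0.6, 0.06, 0], [0, 0, 0]]]'

```text
time_s: 8.45
ee_pos: [0.5949, 0.0024, 0.044]
eef_rot: [0.999, -0.049, 0.0, 0.0]
ft_force: [3.3, -1.1, -1.3]
opening: 0.28
```

```bash
python3 - <<'E'
from h import *
snap('scene','s8');snap('side','d8');s=readout.state();print(s['ee_pos'],th(),s['ft_force'])
crops(['s8','d8'],[(180,150),(270,110)],150,150,2.6,'c8')
E
```

```text
[0.59345574 0.0026504  0.04355809] -0.0975653767650623 [-0.60807467 -0.61522196 -2.81462958]
```

View pics/c8.png

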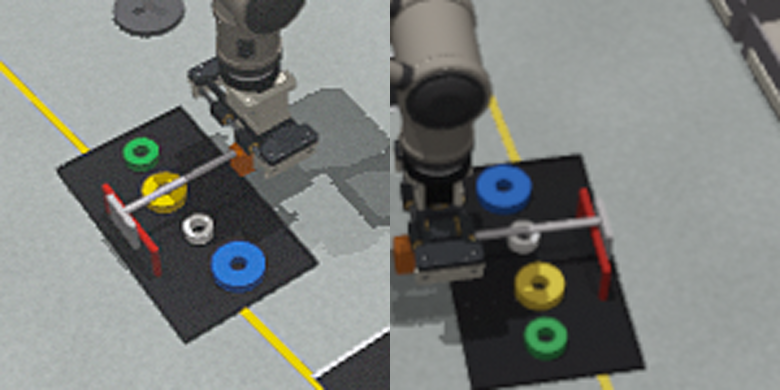

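The tray is following and the rings stay put. I keep pulling.

Emit:
carry_out --commands '[[[-0.5, 0.05, 0], [0, 0, 0]], [[-0.6, 0.06, 0], [0, 0, 0]], [[-0.7, 0.07, 0], [0, 0, 0]], [[-0.7, 0.07, 0], [0, 0, 0]], [[-0.7, 0.07, 0], [0, 0, 0]], [[-0.7, 0.07, 0], [0, 0, 0]], [[-0.7, 0.07, 0], [0, 0, 0]], [[-0.7, 0.07, 0], [0, 0, 0]]]'

```text
time_s: 9.55
ee_pos: [0.5415, 0.0078, 0.0437]
eef_rot: [0.999, -0.049, -0.0, 0.0]
ft_force: [3.5, -0.2, -3.7]
opening: 0.283
```

Emit:
carry_out --commands '[[[-0.7, 0.07, 0], [0, 0, 0]], [[-0.7, 0.07, 0], [0, 0, 0]], [[-0.7, 0.07, 0], [0, 0, 0]], [[-0.6, 0.06, 0], [0, 0, 0]], [[-0.5, 0.05, 0], [0, 0, 0]], [[-0.4, 0.04, 0], [0, 0, 0]], [[0, 0, 0], [0, 0, 0]], [[0, 0, 0], [0, 0, 0]]]'

```text
time_s: 10.55
ee_pos: [0.5056, 0.0113, 0.0437]
eef_rot: [0.999, -0.049, -0.0, 0.0]
ft_force: [0.1, 0.9, -3.1]
opening: 0.282
```

```bash
python3 - <<'E'
from h import *
snap('scene','s9');snap('side','d9');s=readout.state();print(s['ee_pos'],th(),s['ft_force'])
crops(['s9','d9'],[(180,150),(230,110)],150,150,2.6,'c9')
E
```

```text
[0.50583221 0.01133299 0.04367911] -0.09767178285744012 [-0.32461841  0.30469235 -2.73576202]
```

View pics/c9.png

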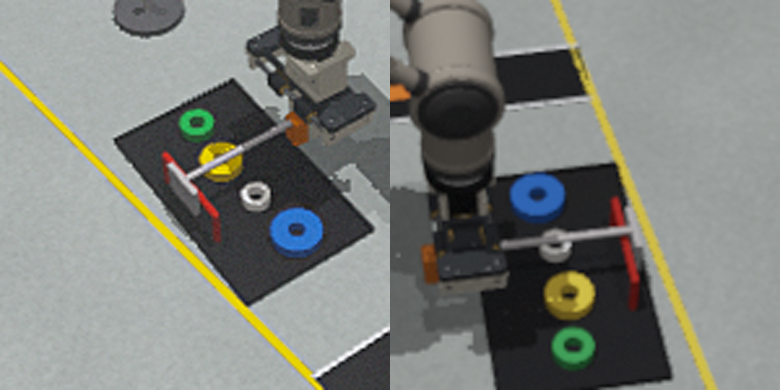

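Emit:
carry_out --commands '[[[-0.5, 0.05, 0], [0, 0, 0]], [[-0.6, 0.06, 0], [0, 0, 0]], [[-0.5, 0.05, 0], [0, 0, 0]], [[-0.4, 0.04, 0], [0, 0, 0]], [[0, 0, 0], [0, 0, 0]], [[0.6, -0.06, 0], [0, 0, 0]], [[0.8, -0.08, 0], [0, 0, 0]], [[0, 0, 0], [0, 0, 0]]]'

```text
time_s: 11.65
ee_pos: [0.5008, 0.0118, 0.0437]
eef_rot: [0.999, -0.049, 0.0, 0.0]
ft_force: [-0.4, -0.1, -1.4]
opening: 0.282
```

Emit:
carry_out --commands '[[[0, 0, 1.5], [0, 0, 0]], [[0, 0, 2], [0, 0, 0]], [[0, 0, 3], [0, 0, 0]], [[0, 0, 3], [0, 0, 0]], [[0, 0, 1], [0, 0, 0]], [[0, 0, 0], [0, 0, 0]]]'

```text
time_s: 12.4
ee_pos: [0.5, 0.0119, 0.1493]
eef_rot: [0.999, -0.049, 0.001, 0.0]
ft_force: [-1.0, -0.1, -2.3]
opening: 0.284
```

```bash
python3 - <<'E'
from h import *
snap('scene','s10');snap('side','d10');s=readout.state();print(s['ee_pos'],th(),s['ft_force'],s['time_s'])
crops(['s10','d10'],[(180,130),(210,110)],150,150,2.6,'c10')
E
```

```text
[0.49922553 0.01199563 0.14783592] -0.09771891171924026 [-0.76445229 -0.42174377 -2.35654501] 12.5
```

View pics/c10.png

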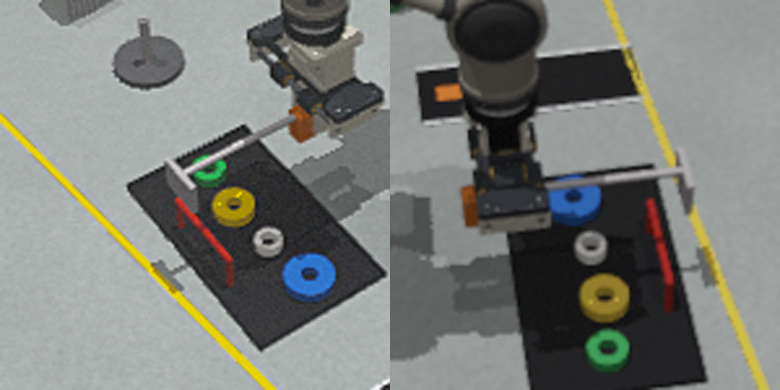

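The tray is dragged and the hook is clear, with the bar well on the robot's side of the line. Next I carry the hook back to its place.

Emit:
carry_out --commands '[[[0.25, 4.85, 0], [0, 0, 0]], [[0.25, 4.85, 0], [0, 0, 0]], [[0.25, 4.85, 0], [0, 0, 0]], [[0.25, 4.85, 0], [0, 0, 0]], [[0.25, 4.85, 0], [0, 0, 0]], [[0.25, 4.85, 0], [0, 0, 0]], [[0.25, 4.85, 0], [0, 0, 0]], [[0, 0, 0], [0, 0, 0]]]'

```text
time_s: 13.5
ee_pos: [0.5162, 0.3543, 0.1465]
eef_rot: [0.999, -0.047, -0.001, 0.0]
ft_force: [-0.8, -0.5, -2.4]
opening: 0.284
```

Emit:
carry_out --commands '[[[0, 0, -3], [0, 0, 0]], [[0, 0, -3], [0, 0, 0]], [[0, 0, -3], [0, 0, 0]], [[0, 0, -2], [0, 0, 0]], [[0, 0, -1], [0, 0, 0]], [[0, 0, 0], [0, 0, 0]]]'

```text
time_s: 14.25
ee_pos: [0.517, 0.3506, 0.0278]
eef_rot: [0.999, -0.049, -0.001, 0.001]
ft_force: [1.1, -0.1, -2.6]
opening: 0.28
```

```bash
python3 - <<'E'
from h import *
snap('scene','s11');snap('side','d11');snap('wrist','w11');s=readout.state();print(s['ee_pos'],th(),s['ft_force'],s['time_s'])
crops(['s11','d11'],[(280,210),(200,100)],130,110,3,'c11')
E
```

```text
[0.51807211 0.35153439 0.02968783] -0.0978647044380831 [-0.2298474   0.25526917 -2.61946551] 14.4
```

View pics/c11.png

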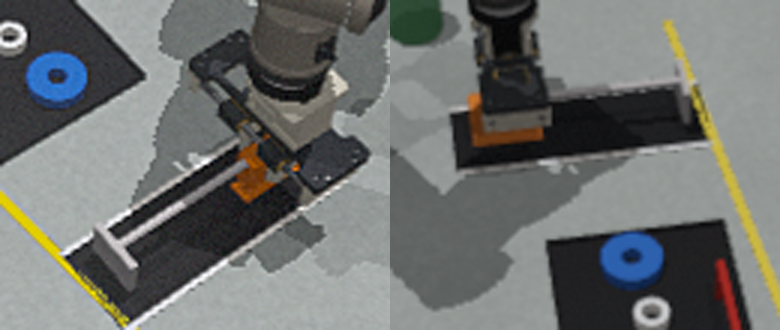

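View pics/w11.png

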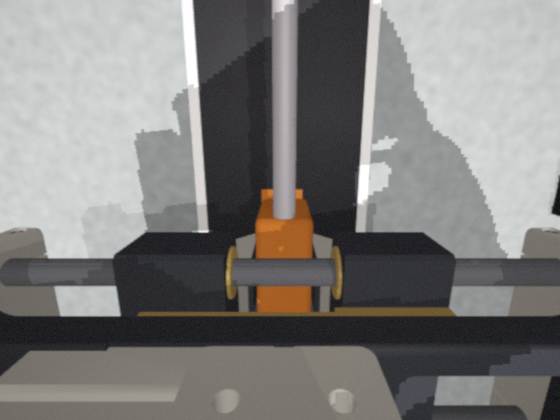

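In the wrist view the shank at column 284 is centred between the stripes at (200,230) and (360,230). I lower the hook and release it.

Emit:
carry_out --commands '[[[0, 0, -0.8], [0, 0, 0]], [[0, 0, -0.6], [0, 0, 0]], [[0, 0, -0.4], [0, 0, 0]], [[0, 0, 0], [0, 0, 0]], [[0, 0, 0], [0, 0, 0]]]'

```text
time_s: 15.02
ee_pos: [0.5174, 0.3514, 0.0107]
eef_rot: [0.999, -0.049, -0.0, 0.0]
ft_force: [-0.6, 0.3, -2.2]
opening: 0.281
```

```bash
python3 - <<'E'
from h import *
st()
E
```

```text
{'time_s': 15.025, 'qpos': [0.474, 0.749, 1.464, -0.0, 0.928, 2.143], 'qd': [0.002, -0.001, 0.0, 0.0, 0.0, 0.001], 'joint_efforts': [-0.079, -58.453, -20.051, -0.048, -0.205, 0.004], 'ee_pos': [0.517, 0.351, 0.011], 'eef_rot': [0.999, -0.049, -0.0, 0.0], 'ft_force': [-0.564, 0.258, -2.215], 'ft_torque': [0.031, 0.143, 0.018], 'opening': 0.281}
```

Emit:
carry_out --commands '[[[0, 0, -0.1], [0, 0, 0]], [[0, 0, 0], [0, 0, 0]]]'

```text
time_s: 15.28
ee_pos: [0.5175, 0.3514, 0.0107]
eef_rot: [0.999, -0.049, 0.0, -0.0]
ft_force: [-2.6, -1.4, 5.7]
opening: 0.277
```

Emit:
carry_out --commands '[[[0, 0, 0], [0, 0, 0]], [[0, 0, 0], [0, 0, 0]], [[0, 0, 0], [0, 0, 0]], [[0, 0, 0], [0, 0, 0]], [[0, 0, 0], [0, 0, 0]], [[0, 0, 1], [0, 0, 0]], [[0, 0, 2], [0, 0, 0]], [[0, 0, 3], [0, 0, 0]]]' --gripper 1.0

```text
time_s: 16.27
ee_pos: [0.5171, 0.3512, 0.0703]
eef_rot: [0.999, -0.049, -0.001, 0.0]
ft_force: [1.0, 0.4, 0.5]
opening: 0.994
```

Emit:
carry_out --commands '[[[-0.5, 0, 3], [0, 0, 0]], [[-0.5, 0, 3], [0, 0, 0]], [[-0.5, 0, 4], [0, 0, 0]], [[-0.5, 0, 5], [0, 0, 0]], [[-0.5, 0, 5], [0, 0, 0]], [[0, 0, 0], [0, 0, 0]]]'

```text
time_s: 17.02
ee_pos: [0.4937, 0.3524, 0.2756]
eef_rot: [0.999, -0.049, 0.004, -0.003]
ft_force: [1.2, -0.3, -0.8]
opening: 1.002
```

```bash
python3 - <<'E'
from h import *
snap('scene','s12');snap('side','d12');snap('wrist','w12');s=readout.state();print(s['ee_pos'],th(),s['ft_force'],s['time_s'])
crops(['s12','d12'],[(280,210),(200,100)],130,110,3,'c12')
im=cv2.imread('pics/w12.png')[0:235,170:345]; cv2.imwrite('pics/c12w.png',cv2.resize(im,None,fx=2.5,fy=2.5,interpolation=cv2.INTER_CUBIC))
E
```

```text
[0.49199151 0.35112413 0.26914626] -0.09769712760676841 [ 0.8764336  -0.99152818 -0.52786647] 17.175
```

View pics/c12.png

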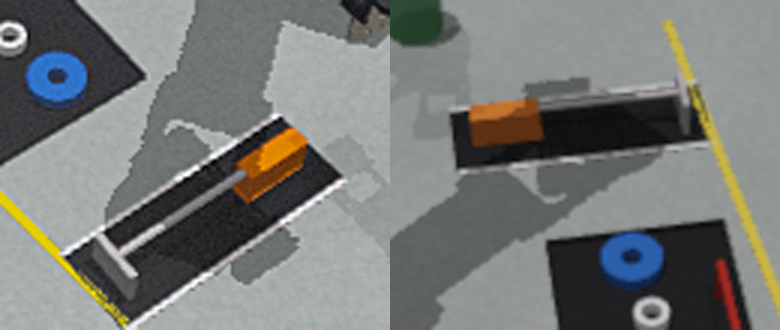

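View pics/c12w.png

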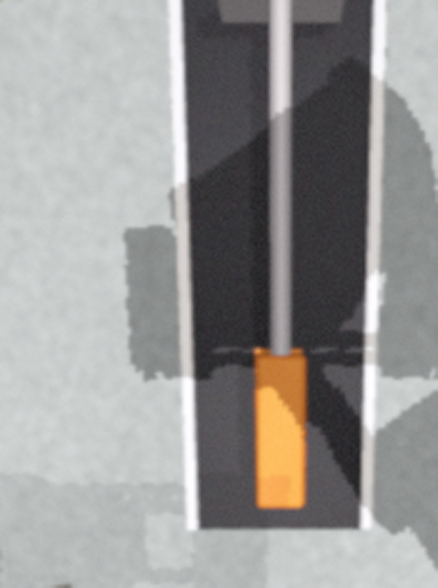

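```bash
python3 - <<'E'
from h import *
d=load('w12')
C=lambda x,y:((x+.5)/2.5+170-.5,(y+.5)/2.5-.5)
P={'hrl':((256,508),.045),'hrr':((305,508),.045),'hfl':((255,349),.045),'hfr':((307,349),.045),'s1':((281,352),.045),'s2':((281,5),.045),'prl':((189,528),.001),'prr':((371,528),.001),'pfl':((173,3),.001),'pfr':((384,3),.001)}
Q={k:onz(d,*C(*p),z)[:2] for k,(p,z) in P.items()}
yaw=lambda a,b:np.arctan2(*(Q[b]-Q[a])[::-1])
hc=np.mean([Q[k] for k in ['hrl','hrr','hfl','hfr']],0); py=(yaw('prl','pfl')+yaw('prr','pfr'))/2
print('hc',hc,yaw('s1','s2'),'park',(Q['prl']+Q['prr'])/2+.065*np.array([np.cos(py),np.sin(py)]),py)
a=load('s12');b=load('d12')
A=lambda x,y:((x+.5)/3+280-.5,(y+.5)/3+210-.5);B=lambda x,y:((x-390+.5)/3+200-.5,(y+.5)/3+100-.5)
E
```

```text
hc [0.50795961 0.35139748] -0.0987076282863084 park [0.50924806 0.35212761] -0.09627855823671327
```

The hook lies in its place with the handle within about 1.5 mm and the shank within 0.002 rad. Now I look at the tray from above.

Emit:
carry_out --commands '[[[0, -5, 0], [0, 0, 0]], [[0, -5, 0], [0, 0, 0]], [[0, -5, 0], [0, 0, 0]], [[0, -5, 0], [0, 0, 0]], [[0, -5, 0], [0, 0, 0]], [[0, -5, 0], [0, 0, 0]], [[0, -4, 0], [0, 0, 0]], [[0, 0, 0], [0, 0, 0]]]'

```text
time_s: 18.18
ee_pos: [0.4919, 0.0091, 0.2683]
eef_rot: [0.999, -0.051, -0.002, 0.0]
ft_force: [0.6, 0.9, 0.4]
opening: 1.001
```

```bash
python3 - <<'E'
from h import *
snap('scene','s13');snap('wrist','w13');s=readout.state();print(s['ee_pos'],th(),s['ft_force'],s['time_s'])
E
```

```text
[0.49199037 0.01151952 0.26866897] -0.098889848674796 [-0.17727932  0.04844084  0.20502452] 18.275
```

View pics/w13.png

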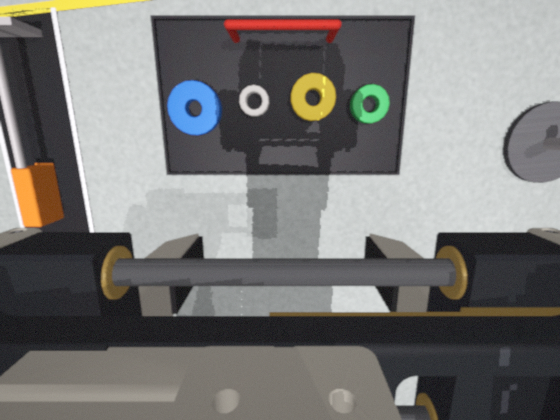

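The wrist view shows blue at (193,107), white at (254,100), yellow at (313,97) and green at (370,103), all flat. I'll fit their positions.

```bash
cat >> h.py <<'E'
from scipy.optimize import minimize
HS={'blue':((95,110,50),(125,255,255),.034),'yel':((20,110,60),(33,255,255),.029),'green':((45,90,40),(85,255,255),.024),'white':((0,0,150),(180,45,255),.019)}
def mask(d,c,roi=None):
    hsv=cv2.cvtColor(np.ascontiguousarray(d['frame']),cv2.COLOR_RGB2HSV); m=cv2.inRange(hsv,HS[c][0],HS[c][1])
    if roi is not None:
        r=np.zeros_like(m); u,v,w=roi; r[max(0,int(v-w)):int(v+w),max(0,int(u-w)):int(u+w)]=255; m&=r
    return m
def ringfit(d,c,guess,zb=.004):
    R=HS[c][2]; u,v=proj(d,[*guess,zb+.009]); f=K(d)[0]; depth=(np.array(d['R'])@[*guess,zb]+d['t'])[2]
    m=mask(d,c,(u,v,1.6*f*R/depth+6))
    n,l,s,_=cv2.connectedComponentsWithStats(m); 
    if n<2: return None
    k=1+np.argmax(s[1:,4]); m=(l==k).astype(np.uint8)
    cs,_=cv2.findContours(m,cv2.RETR_EXTERNAL,cv2.CHAIN_APPROX_NONE); mf=cv2.drawContours(np.zeros_like(m),cs,-1,1,-1)
    M=cv2.moments(mf,True); a=np.linspace(0,2*np.pi,60)
    def hull(p):
        pts=np.array([proj(d,[p[0]+R*np.cos(t),p[1]+R*np.sin(t),z]) for z in (zb,zb+.018) for t in a],np.float32)
        return cv2.convexHull(pts)
    def cost(p):
        h=hull(p); mm=cv2.moments(h); return (mm['m10']/mm['m00']-M['m10']/M['m00'])**2+(mm['m01']/mm['m00']-M['m01']/M['m00'])**2
    r=minimize(cost,guess,method='Nelder-Mead',options=dict(xatol=1e-5,fatol=1e-4,initial_simplex=[guess,[guess[0]+.01,guess[1]],[guess[0],guess[1]+.01]]))
    return np.round(r.x,4), mf.sum()/cv2.contourArea(hull(r.x))
E
python3 - <<'E'
from h import *
d=load('w13');a=load('s13')
for c,p in {'blue':(193,107),'white':(254,100),'yel':(313,97),'green':(370,103)}.items():
    g=onz(d,*p,.013)[:2]; print(c,np.round(g,3),ringfit(d,c,g),ringfit(a,c,g))
for n,p,z in [('barL',(226,21),.061),('barR',(340,22),.061),('NL',(169,174),.009),('NR',(400,174),.009)]: print(n,np.round(onz(d,*p,z),3))
# spindle from w1 and s13
w=load('w1'); print('spindle base w1',onz(w,428,131,.012),'tip',onz(w,463,132,.096))
E
```

```text
blue [0.6   0.119] (array([0.5983, 0.1175]), np.float64(1.0022800547631119)) (array([0.5983, 0.1167]), np.float64(0.987593876454376))
white [0.601 0.038] (array([0.5999, 0.0384]), np.float64(0.945929372048749)) (array([0.5973, 0.0349]), np.float64(0.6392553687705946))
yel [ 0.597 -0.039] (array([ 0.5961, -0.0383]), np.float64(1.0311340289039896)) (array([ 0.5967, -0.0394]), np.float64(1.0045096584179694))
green [ 0.582 -0.113] (array([ 0.5805, -0.1118]), np.float64(1.0024427244826588)) (array([ 0.5803, -0.1137]), np.float64(0.9882202666329711))
barL [0.679 0.054 0.061]
barR [ 0.666 -0.069  0.061]
NL [0.515 0.17  0.009]
NR [ 0.483 -0.154  0.009]
spindle base w1 [ 0.50666447 -0.35347846  0.012     ] tip [ 0.50538221 -0.35231735  0.096     ]
```

Emit:
carry_out --commands '[[[1.8, 1.8, -2.5], [0, 0, -0.12]], [[1.8, 1.8, -2.5], [0, 0, -0.12]], [[1.8, 1.8, -2.5], [0, 0, -0.12]], [[1.8, 1.8, -2.5], [0, 0, -0.12]], [[1.8, 1.8, -2.5], [0, 0, -0.12]], [[1.6, 1.6, -2.5], [0, 0, -0.1]], [[0, 0, 0], [0, 0, 0]], [[0, 0, 0], [0, 0, 0]]]' --gripper 1.0

```text
time_s: 19.27
ee_pos: [0.598, 0.1181, 0.12]
eef_rot: [0.922, -0.387, -0.0, 0.0]
ft_force: [-0.1, -1.0, 0.8]
opening: 1.003
```

```bash
python3 - <<'E'
from h import *
snap('scene','s14');snap('wrist','w14');snap('side','d14');s=readout.state();print(s['ee_pos'],th(),s['qpos'],s['time_s'])
b=load('d14')
for n in ['s14','d14','w14']: print(ringfit(load(n),'blue',(.598,.1175)))
print('briq',onz(b,311,408,0))
E
```

```text
[0.59857016 0.11722301 0.12098875] -0.7971697038784652 [ 6.78522747e-02  5.89656510e-01  1.42358884e+00 -1.04157534e-04
  1.12672029e+00  2.43586298e+00] 19.425
(array([0.5997, 0.1184]), np.float64(0.9138998106990998))
(array([0.5999, 0.1216]), np.float64(1.0121618898494114))
(array([0.5984, 0.1172]), np.float64(0.9958561946215975))
briq [ 0.50201847 -0.57198405  0.        ]
```

View pics/w14.png

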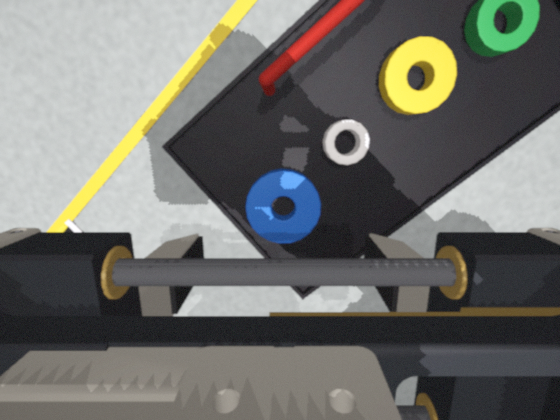

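Emit:
carry_out --commands '[[[0, 0, -2], [0, 0, -0.12]], [[0, 0, -2], [0, 0, -0.12]], [[0, 0, -1], [0, 0, -0.11]], [[0, 0, -1], [0, 0, 0]], [[0, 0, 0], [0, 0, 0]], [[0, 0, 0], [0, 0, 0]]]' --gripper 0.87

```text
time_s: 20.18
ee_pos: [0.5988, 0.1173, 0.0604]
eef_rot: [0.84, -0.542, 0.0, -0.0]
ft_force: [-0.0, -0.4, 0.0]
opening: 0.871
```

```bash
python3 - <<'E'
from h import *
snap('wrist','w15');s=readout.state();print(s['ee_pos'],th(),s['qpos'],s['time_s'])
print(ringfit(load('w15'),'blue',(.598,.1175)))
E
```

```text
[0.59891187 0.11735959 0.0604782 ] -1.1468465379545525 [ 6.80016962e-02  6.60695400e-01  1.48019080e+00 -2.72704295e-05
  9.99469052e-01  2.78565929e+00] 20.225
(array([0.5998, 0.1138]), np.float64(0.8626124975794011))
```

View pics/w15.png

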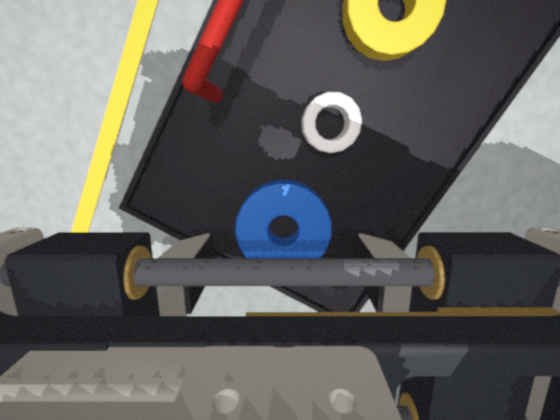

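Emit:
carry_out --commands '[[[0, 0, -2], [0, 0, 0]], [[0, 0, -1.5], [0, 0, 0]], [[0, 0, -1.0], [0, 0, 0]], [[0, 0, -0.5], [0, 0, 0]], [[0, 0, -0.3], [0, 0, 0]], [[0, 0, 0], [0, 0, 0]]]'

```text
time_s: 20.98
ee_pos: [0.5986, 0.1174, 0.0069]
eef_rot: [0.84, -0.543, 0.0, -0.0]
ft_force: [-0.1, -0.3, 0.4]
opening: 0.871
```

Emit:
carry_out --commands '[[[0, 0, 0], [0, 0, 0]], [[0, 0, 0], [0, 0, 0]], [[0, 0, 0], [0, 0, 0]], [[0, 0, 0], [0, 0, 0]]]' --gripper 0.0

```text
time_s: 21.48
ee_pos: [0.5987, 0.1174, 0.0071]
eef_rot: [0.84, -0.543, 0.0, -0.0]
ft_force: [0.7, 0.7, 2.6]
opening: 0.718
```

Emit:
carry_out --commands '[[[0, 0, 1], [0, 0, 0]], [[0, 0, 2], [0, 0, 0]], [[0, 0, 3], [0, 0, 0]], [[0, 0, 4], [0, 0, 0]], [[0, 0, 4], [0, 0, 0]], [[0, 0, 4], [0, 0, 0]], [[0, 0, 0], [0, 0, 0]]]'

```text
time_s: 22.35
ee_pos: [0.6001, 0.1176, 0.1909]
eef_rot: [0.84, -0.543, 0.003, -0.002]
ft_force: [-0.0, 0.0, -1.2]
opening: 0.72
```

```bash
python3 - <<'E'
from h import *
snap('wrist','w16');snap('scene','s16');snap('side','d16');s=readout.state();print(s['ee_pos'],th(),s['ft_force'],s['time_s'])
p=s['ee_pos']
crops(['s16','d16'],[(200,130),(250,70)],150,150,2.6,'c16')
for n in ['s16','d16']: print(ringfit(load(n),'blue',p[:2],p[2]-.0035))
E
```

```text
[0.59765546 0.11731664 0.1857616 ] -1.1477324985188557 [ 0.09548447 -0.17609799 -1.49133423] 22.5
(array([0.5881, 0.1353]), np.float64(0.24808396812732636))
(array([0.6048, 0.1186]), np.float64(0.6809314083740413))
```

View pics/c16.png

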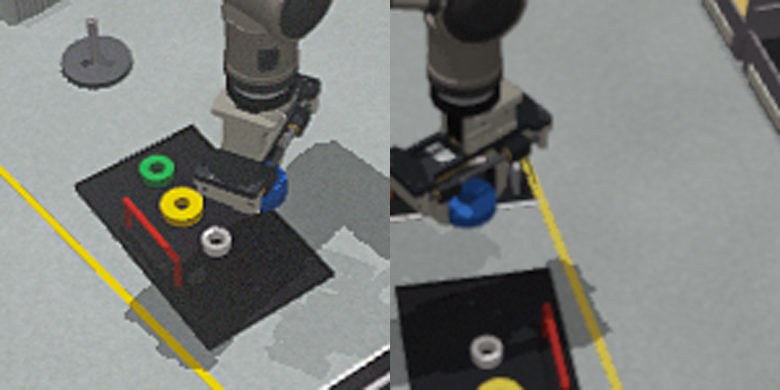

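View pics/w16.png

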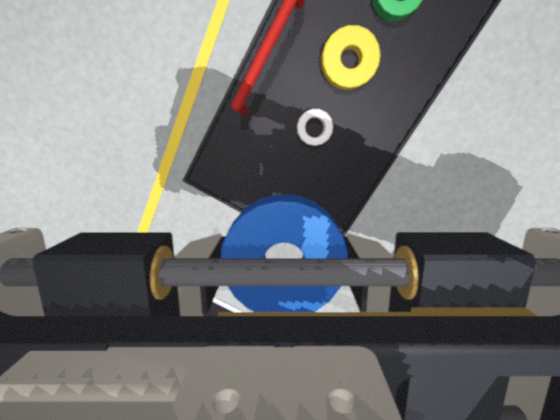

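```bash
python3 - <<'E'
from h import *
d=load('w16');s=readout.state();p=s['ee_pos'];t=th();ux=np.array([np.cos(t),np.sin(t)]);uy=np.array([np.sin(t),-np.cos(t)])
m=mask(d,'blue'); ys,xs=np.nonzero(m)
pts=[]
for u in range(235,336,5):
    c=ys[xs==u]; c=c[c>185]
    if len(c): 
        X=onz(d,u,c.min()-.5,p[2]+.0145)[:2]-p[:2]; pts.append((X@ux,X@uy))
pts=np.array(pts)*1000
from scipy.optimize import least_squares
r=least_squares(lambda c:np.hypot(*(pts-c[:2]).T)-34,[0,0],loss='soft_l1'); print(r.x,np.abs(r.fun).max())
r=least_squares(lambda c:np.hypot(*(pts-c[:2]).T)-c[2],[0,0,34],loss='soft_l1'); print(r.x)
E
```

```text
[ 2.37858929 -1.08022866] 1.4674370770359602
[ 6.08910117 -0.91447288 30.67946136]
```

Emit:
carry_out --commands '[[[-1, -4, 0], [0, 0, -0.1]], [[-1, -5, 0], [0, 0, -0.1]], [[-1, -5, 0], [0, 0, -0.1]], [[-1, -5, 0], [0, 0, -0.1]], [[-1, -5, 0], [0, 0, -0.1]], [[-1, -5, 0], [0, 0, -0.1]], [[-1, -5, 0], [0, 0, -0.1]], [[-1, -5, 0], [0, 0, -0.1]]]'

```text
time_s: 23.5
ee_pos: [0.5172, -0.2737, 0.185]
eef_rot: [-0.561, 0.828, 0.002, -0.001]
ft_force: [-0.2, 0.7, -0.2]
opening: 0.715
```

Emit:
carry_out --commands '[[[-0.6, -4, 0], [0, 0, -0.05]], [[-0.6, -4, 0], [0, 0, 0]], [[0, 0, -2], [0, 0, 0]], [[0, 0, 0], [0, 0, 0]], [[0, 0, 0], [0, 0, 0]]]'

```text
time_s: 24.12
ee_pos: [0.5065, -0.352, 0.1664]
eef_rot: [-0.542, 0.841, 0.001, -0.0]
ft_force: [0.6, -0.1, -1.2]
opening: 0.722
```

```bash
python3 - <<'E'
from h import *
snap('wrist','w17');snap('scene','s17');snap('side','d17');s=readout.state();print(s['ee_pos'],th(),s['ft_force'],s['qpos'],s['time_s'])
p=s['ee_pos']
crops(['s17','d17'],[(180,80),(240,260)],110,110,3.5,'c17')
E
```

```text
[ 0.50689789 -0.35223396  0.16739974] 4.2863643673409655 [-0.58280703  0.73330599 -1.37261316] [-7.31372330e-01  5.58162475e-01  1.34203975e+00 -8.97652697e-07
  1.24054016e+00  2.83624523e+00] 24.275
```

View pics/c17.png

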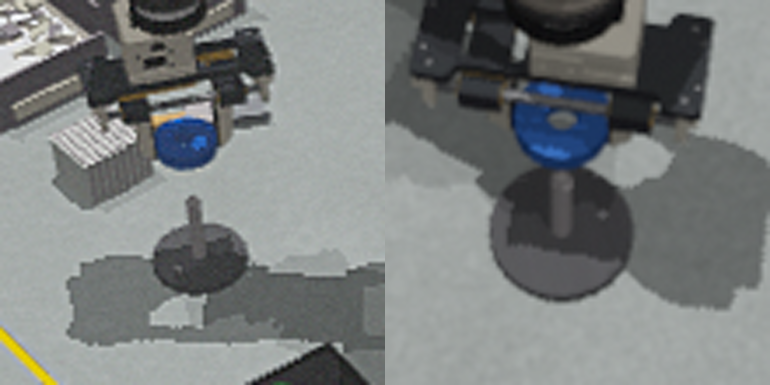

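View pics/w17.png

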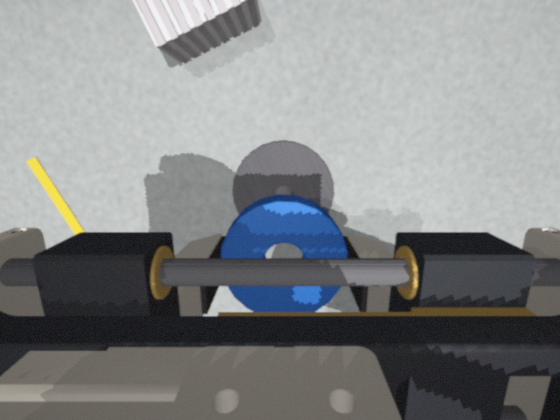

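```bash
cat >> h.py <<'E'
from scipy.optimize import least_squares
def lowerfit(ds,c,g,zb):
    """fit ring centre from lower silhouette edge in images ds (camera list)"""
    R=HS[c][2]; a=np.linspace(0,2*np.pi,120); obs=[]
    for d in ds:
        u,v=proj(d,[*g,zb+.009]); f=K(d)[0]; dep=(np.array(d['R'])@[*g,zb]+d['t'])[2]; w=f*R/dep
        m=mask(d,c,(u,v,1.5*w)); n,l,s,_=cv2.connectedComponentsWithStats(m); k=1+np.argmax(s[1:,4]); m=l==k
        us=np.nonzero(m.any(0))[0]; us=us[2:-2]
        obs.append([(uu,np.nonzero(m[:,uu])[0].max()+.5) for uu in us]); 
    def res(p):
        out=[]
        for d,o in zip(ds,obs):
            pts=np.array([proj(d,[p[0]+R*np.cos(t),p[1]+R*np.sin(t),zb]) for t in a])
            h=cv2.convexHull(np.vstack([pts,[proj(d,[p[0]+R*np.cos(t),p[1]+R*np.sin(t),zb+.018]) for t in a]]).astype(np.float32))
            out+= [-cv2.pointPolygonTest(h,(float(u),float(v)),True) for u,v in o]
        return np.array(out)
    r=least_squares(res,g,loss='soft_l1',diff_step=1e-4); return np.round(r.x,4),np.abs(r.fun).mean()
E
python3 - <<'E'
from h import *
a=load('s17');b=load('d17');p=[.5069,-.3522,.1674]
for ds in ([a],[b],[a,b]): print(lowerfit(ds,'blue',np.array(p[:2]),p[2]-.0035))
A=lambda d,X:[round(float(q),2) for q in proj(d,X)]
for d,o in ((a,(180,80)),(b,(240,260))):
    for z in (.096,.012): 
        u,v=proj(d,[.506,-.353,z]); print(z,round((u-o[0])*3.5,1)+(385 if d is b else 0),round((v-o[1])*3.5,1))
E
```

```text
(array([ 0.5036, -0.3563]), np.float64(0.18799966588182118))
(array([ 0.5078, -0.3487]), np.float64(0.23694838809075813))
(array([ 0.5065, -0.349 ]), np.float64(0.6608017689026525))
0.096 192.0 197.1
0.012 199.5 253.7
0.096 558.8 173.8
0.012 558.3 225.0
```

Emit:
carry_out --commands '[[[-0.1, -0.1, -2], [0, 0, 0]], [[0, 0, -2], [0, 0, 0]], [[0, 0, -1.8], [0, 0, 0]], [[0, 0, 0], [0, 0, 0]], [[0, 0, 0], [0, 0, 0]]]'

```text
time_s: 24.9
ee_pos: [0.506, -0.3538, 0.1098]
eef_rot: [-0.541, 0.841, -0.001, 0.0]
ft_force: [-1.2, -0.9, -1.4]
opening: 0.721
```

```bash
python3 - <<'E'
from h import *
snap('wrist','w18');snap('scene','s18');snap('side','d18');s=readout.state();print(s['ee_pos'],th(),s['ft_force'],s['time_s'])
crops(['s18','d18','w18'],[(200,90),(260,270),(240,190)],80,100,3.3,'c18')
E
```

```text
[ 0.50591604 -0.35389032  0.10984159] 4.285615372511538 [0.36283791 1.05198321 0.24387304] 25.05
```

View pics/c18.png

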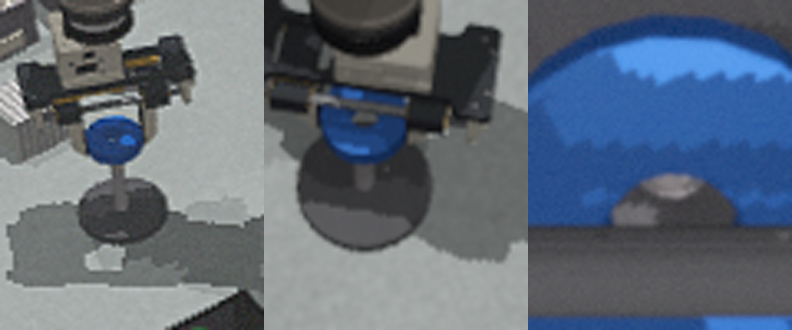

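Emit:
carry_out --commands '[[[0, 0, -0.5], [0, 0, 0]], [[0, 0, -0.5], [0, 0, 0]], [[0, 0, -0.5], [0, 0, 0]], [[0, 0, -0.5], [0, 0, 0]], [[0, 0, 0], [0, 0, 0]]]'

```text
time_s: 25.68
ee_pos: [0.5052, -0.3534, 0.0881]
eef_rot: [-0.541, 0.841, 0.001, -0.0]
ft_force: [0.3, 0.2, -1.2]
opening: 0.718
```

```bash
python3 - <<'E'
from h import *
snap('wrist','w19');snap('scene','s19');snap('side','d19');s=readout.state();print(s['ee_pos'],s['ft_force'],s['ft_torque'],s['time_s'])
crops(['s19','d19','w19'],[(200,90),(260,270),(240,190)],80,100,3.3,'c19')
E
```

```text
[ 0.50558678 -0.35366855  0.0888701 ] [ 0.27657166 -1.05731525 -0.43715196] [ 0.11880531 -0.08910946  0.03810304] 25.825
```

View pics/c19.png

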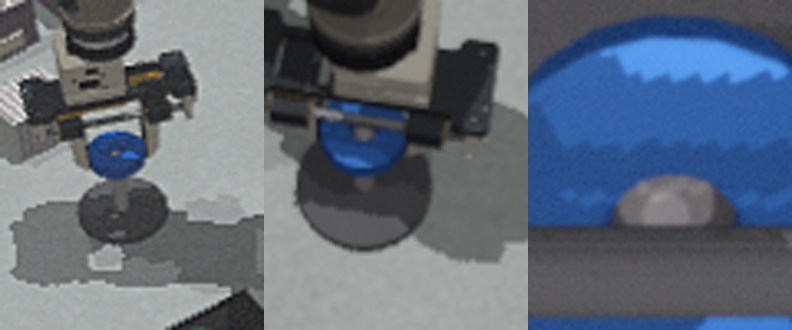

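The spindle tip shows inside the bore, centred in the wrist crop at about (672,205), and there is no push-back. I lower further, then release.

Emit:
carry_out --commands '[[[0, 0, -1], [0, 0, 0]], [[0, 0, -1], [0, 0, 0]], [[0, 0, -1], [0, 0, 0]], [[0, 0, -1], [0, 0, 0]], [[0, 0, -1], [0, 0, 0]], [[0, 0, 0], [0, 0, 0]]]'

```text
time_s: 26.58
ee_pos: [0.505, -0.3532, 0.0376]
eef_rot: [-0.541, 0.841, 0.001, -0.0]
ft_force: [-0.2, 0.2, -0.9]
opening: 0.719
```

Emit:
carry_out --commands '[[[0, 0, 0], [0, 0, 0]], [[0, 0, 0], [0, 0, 0]], [[0, 0, 0], [0, 0, 0]], [[0, 0, 0], [0, 0, 0]], [[0, 0, 0], [0, 0, 0]]]' --gripper 0.95

```text
time_s: 27.2
ee_pos: [0.5055, -0.3536, 0.0388]
eef_rot: [-0.541, 0.841, -0.0, -0.0]
ft_force: [-0.1, 0.5, -0.3]
opening: 0.952
```

```bash
python3 - <<'E'
from h import *
snap('wrist','w20');snap('scene','s20');snap('side','d20');s=readout.state();print(s['ee_pos'],s['ft_force'],s['ft_torque'],s['time_s'])
crops(['s20','d20','w20'],[(200,90),(260,270),(240,190)],80,100,3.3,'c20')
E
```

```text
[ 0.50544051 -0.35360672  0.038739  ] [-0.54976452 -0.19915035  0.69127145] [ 0.18632624 -0.07779255  0.00668027] 27.35
```

View pics/c20.png

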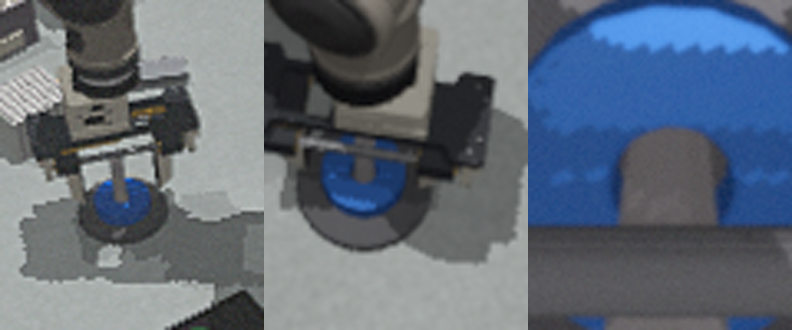

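Blue lies flat on the base. Next is yellow.

Emit:
carry_out --commands '[[[0, 0, 2], [0, 0, 0]], [[0, 0, 4], [0, 0, 0]], [[0, 0, 4], [0, 0, 0]], [[0, 0, 3], [0, 0, 0]], [[0, 0, 1], [0, 0, 0]], [[1, 3.5, 0], [0, 0, 0.1]], [[1, 4, 0], [0, 0, 0.12]], [[1, 4, 0], [0, 0, 0.12]]]'

```text
time_s: 28.35
ee_pos: [0.5351, -0.2372, 0.1773]
eef_rot: [-0.677, 0.736, 0.001, -0.0]
ft_force: [0.5, 1.2, 0.2]
opening: 0.946
```

Emit:
carry_out --commands '[[[1.2, 4, 0], [0, 0, 0.14]], [[1.2, 4, 0], [0, 0, 0.14]], [[1.2, 4, -1], [0, 0, 0.14]], [[1.2, 4, -2], [0, 0, 0.14]], [[1.2, 4, -2], [0, 0, 0.14]], [[0, 0, 0], [0, 0, 0]], [[0, 0, 0], [0, 0, 0]]]' --gripper 0.8

```text
time_s: 29.22
ee_pos: [0.5951, -0.0389, 0.1281]
eef_rot: [0.887, -0.461, -0.001, 0.0]
ft_force: [-0.4, 0.3, 0.6]
opening: 0.799
```

```bash
python3 - <<'E'
from h import *
snap('wrist','w21');snap('scene','s21');snap('side','d21');s=readout.state();print(s['ee_pos'],th(),s['qpos'],s['time_s'])
w,a,b=load('w21'),load('s21'),load('d21')
for d in (w,a,b): print('yel',ringfit(d,'yel',(.596,-.0385)))
for c,g in (('green',(.5805,-.1125)),('white',(.5995,.0375))): print(c,[ringfit(d,c,g) for d in (w,a,b)])
print('blue',ringfit(a,'blue',(.506,-.353),.012),ringfit(b,'blue',(.506,-.353),.012))
E
```

```text
[ 0.59550215 -0.03981749  0.12911386] -0.9598486202546597 [-1.94991216e-01  5.59544403e-01  1.45419201e+00 -2.77304577e-04
  1.12721537e+00  2.33577266e+00] 29.375
yel (array([ 0.5963, -0.0387]), np.float64(1.0112553423550315))
yel (array([ 0.5964, -0.0394]), np.float64(0.9953458434970515))
yel (array([ 0.5979, -0.0347]), np.float64(1.0212127311471613))
green [(array([ 0.5808, -0.1117]), np.float64(0.9885592465222475)), (array([ 0.5892, -0.1094]), np.float64(0.5961298569669085)), (array([ 0.5821, -0.1085]), np.float64(1.0482857270680106))]
white [(array([0.6065, 0.0298]), np.float64(0.16577039000397067)), (array([0.5969, 0.0347]), np.float64(0.6852126096132859)), (array([0.6118, 0.0389]), np.float64(0.14393054912604114))]
blue (array([ 0.5064, -0.3522]), np.float64(0.8154883049409535)) (array([ 0.5059, -0.3544]), np.float64(0.7996945785582668))
```

View pics/w21.png

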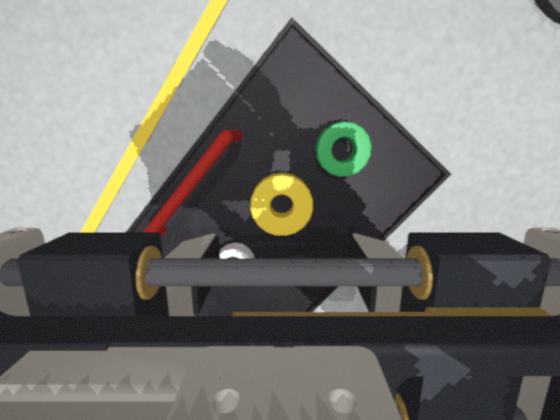

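View pics/s21.png

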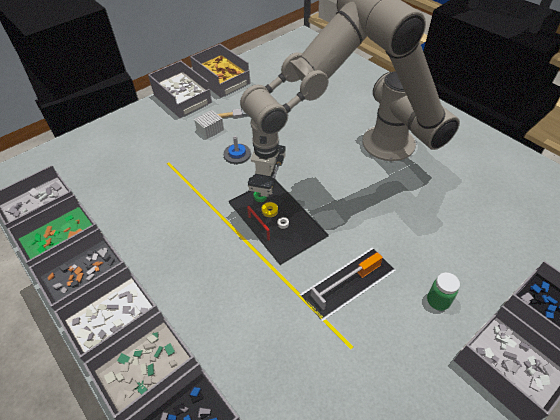

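The wrist view shows yellow centred between the fingers at (282,205), with green at (344,148) clear of them.

Emit:
carry_out --commands '[[[0.1, 0.1, -3], [0, 0, 0]], [[0, 0, -3], [0, 0, 0]], [[0, 0, -3], [0, 0, 0]], [[0, 0, -2], [0, 0, 0]], [[0, 0, -0.8], [0, 0, 0]], [[0, 0, -0.3], [0, 0, 0]], [[0, 0, 0], [0, 0, 0]]]'

```text
time_s: 30.25
ee_pos: [0.597, -0.0379, 0.0085]
eef_rot: [0.887, -0.461, 0.001, -0.0]
ft_force: [0.4, 0.3, -0.1]
opening: 0.801
```

Emit:
carry_out --commands '[[[0, 0, 0], [0, 0, 0]], [[0, 0, 0], [0, 0, 0]], [[0, 0, 0], [0, 0, 0]], [[0, 0, 0], [0, 0, 0]]]' --gripper 0.0

```text
time_s: 30.75
ee_pos: [0.5968, -0.0376, 0.0083]
eef_rot: [0.888, -0.461, 0.0, -0.0]
ft_force: [-1.1, 0.2, 4.0]
opening: 0.628
```

Emit:
carry_out --commands '[[[0, 0, 1], [0, 0, 0]], [[0, 0, 2], [0, 0, 0]], [[0, 0, 3], [0, 0, 0]], [[0, 0, 4], [0, 0, 0]], [[0, 0, 4], [0, 0, 0]], [[0, 0, 2], [0, 0, 0]], [[0, 0, 0], [0, 0, 0]]]'

```text
time_s: 31.62
ee_pos: [0.5972, -0.0377, 0.1696]
eef_rot: [0.888, -0.461, 0.002, -0.0]
ft_force: [-0.5, 0.7, -0.7]
opening: 0.63
```

```bash
python3 - <<'E'
from h import *
snap('wrist','w22');s=readout.state();print(s['ee_pos'],th(),s['opening'],s['time_s'])
E
```

```text
[ 0.59635972 -0.03754968  0.16795248] -0.9576674734998676 0.630182525594184 31.675
```

View pics/w22.png

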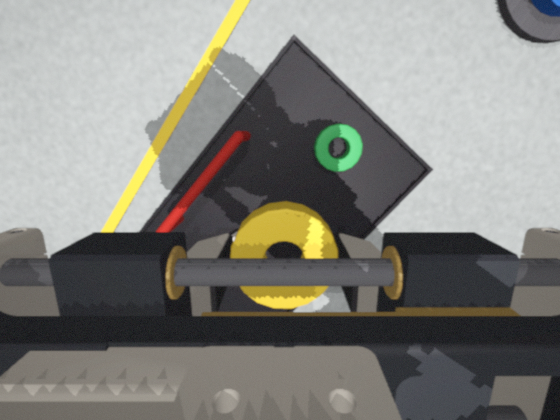

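Emit:
carry_out --commands '[[[-1.1, -3.9, 0], [0, 0, -0.13]], [[-1.1, -3.9, 0], [0, 0, -0.13]], [[-1.1, -3.9, 0], [0, 0, -0.13]], [[-1.1, -3.9, 0], [0, 0, -0.13]], [[-1.1, -4, 0], [0, 0, -0.13]], [[-1.2, -4, 0], [0, 0, -0.13]], [[-1.2, -4, 0], [0, 0, -0.13]], [[-1.2, -4, 0], [0, 0, -0.13]]]'

```text
time_s: 32.67
ee_pos: [0.5042, -0.3543, 0.1657]
eef_rot: [-0.539, 0.842, 0.002, -0.0]
ft_force: [0.2, 0.1, -0.4]
opening: 0.628
```

Emit:
carry_out --commands '[[[0, 0, -2], [0, 0, 0]], [[0, 0, -2], [0, 0, 0]], [[0, 0, -1], [0, 0, 0]], [[0, 0, 0], [0, 0, 0]], [[0, 0, 0], [0, 0, 0]]]'

```text
time_s: 33.3
ee_pos: [0.5058, -0.3537, 0.1182]
eef_rot: [-0.541, 0.841, -0.0, 0.0]
ft_force: [0.4, 0.8, -1.0]
opening: 0.63
```

```bash
python3 - <<'E'
from h import *
snap('wrist','w23');snap('scene','s23');snap('side','d23');s=readout.state();print(s['ee_pos'],th(),s['ft_force'],s['time_s'])
crops(['s23','d23','w23'],[(200,90),(260,270),(240,190)],80,100,3.3,'c23')
E
```

```text
[ 0.50583272 -0.3537365   0.11852166] 4.285697241639989 [ 0.08903471  0.86667991 -0.80151222] 33.45
```

View pics/c23.png

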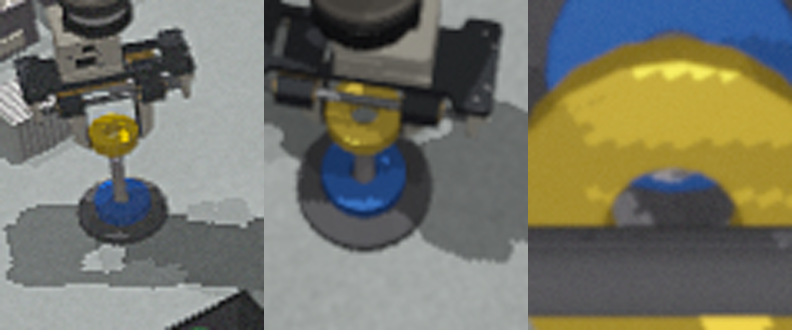

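Emit:
carry_out --commands '[[[0, 0, -1], [0, 0, 0]], [[0, 0, -0.6], [0, 0, 0]], [[0, 0, -0.6], [0, 0, 0]], [[0, 0, -0.6], [0, 0, 0]], [[0, 0, -0.6], [0, 0, 0]], [[0, 0, 0], [0, 0, 0]]]'

```text
time_s: 34.2
ee_pos: [0.5052, -0.3534, 0.0831]
eef_rot: [-0.541, 0.841, 0.001, -0.0]
ft_force: [0.4, -0.6, -0.1]
opening: 0.631
```

```bash
python3 - <<'E'
from h import *
snap('wrist','w24');snap('scene','s24');snap('side','d24');s=readout.state();print(s['ee_pos'],th(),s['ft_force'],s['time_s'])
crops(['s24','d24','w24'],[(200,90),(260,270),(240,190)],80,100,3.3,'c24')
E
```

```text
[ 0.5055627  -0.35370463  0.08395544] 4.285473575653528 [-0.28857817  0.76714284 -0.51777827] 34.35
```

View pics/c24.png

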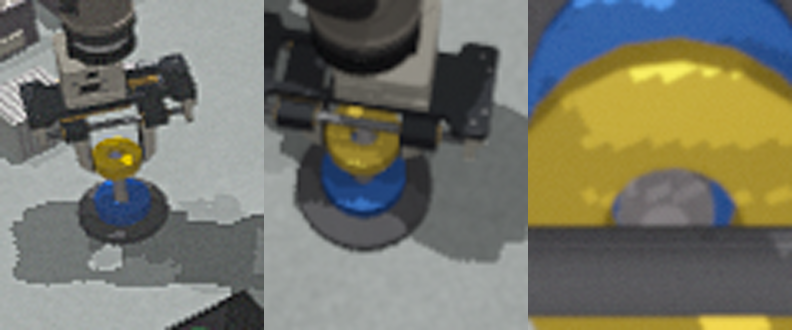

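Emit:
carry_out --commands '[[[0.05, -0.15, 0], [0, 0, 0]], [[0, 0, -0.5], [0, 0, 0]], [[0, 0, 0], [0, 0, 0]], [[0, 0, 0], [0, 0, 0]]]'

```text
time_s: 34.85
ee_pos: [0.5059, -0.3551, 0.0786]
eef_rot: [-0.541, 0.841, 0.0, -0.0]
ft_force: [-0.5, -0.3, -1.1]
opening: 0.629
```

```bash
python3 - <<'E'
from h import *
snap('wrist','w25');s=readout.state();print(s['ee_pos'],th(),s['ft_force'],s['time_s'])
crops(['w25'],[(220,170)],130,130,4,'c25')
E
```

```text
[ 0.50598007 -0.35510141  0.07874949] 4.285487157389144 [ 0.16572099  0.45696261 -1.0575673 ] 34.9
```

View pics/c25.png

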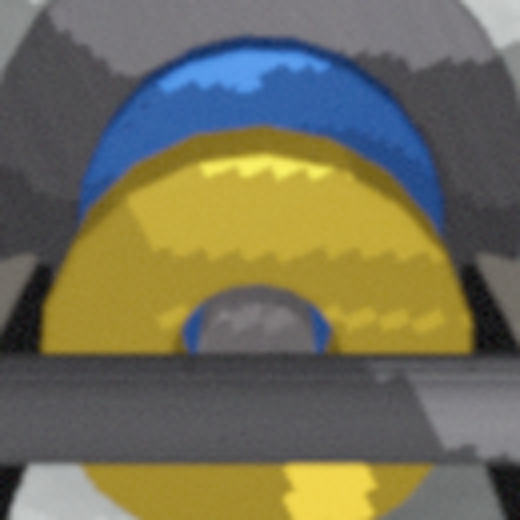

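The spindle is centred sideways in the yellow bore at (258,320). I lower and release.

Emit:
carry_out --commands '[[[0, 0, -1], [0, 0, 0]], [[0, 0, -1], [0, 0, 0]], [[0, 0, -1], [0, 0, 0]], [[0, 0, -0.6], [0, 0, 0]], [[0, 0, -0.4], [0, 0, 0]], [[0, 0, 0], [0, 0, 0]]]'

```text
time_s: 35.65
ee_pos: [0.5059, -0.355, 0.0385]
eef_rot: [-0.541, 0.841, 0.0, -0.0]
ft_force: [0.1, 0.7, -1.3]
opening: 0.628
```

Emit:
carry_out --commands '[[[0, 0, 0], [0, 0, 0]], [[0, 0, 0], [0, 0, 0]], [[0, 0, 0], [0, 0, 0]], [[0, 0, 0], [0, 0, 0]], [[0, 0, 0], [0, 0, 0]]]' --gripper 0.85

```text
time_s: 36.28
ee_pos: [0.506, -0.3551, 0.0388]
eef_rot: [-0.541, 0.841, -0.0, -0.0]
ft_force: [-0.6, -0.3, -0.3]
opening: 0.85
```

```bash
python3 - <<'E'
from h import *
snap('wrist','w26');snap('scene','s26');snap('side','d26');s=readout.state();print(s['ee_pos'],s['ft_force'],s['ft_torque'],s['time_s'])
crops(['s26','d26','w26'],[(200,90),(260,270),(240,190)],80,100,3.3,'c26')
E
```

```text
[ 0.50594516 -0.35508139  0.03874061] [ 0.37429706  1.49603427 -0.473599  ] [ 0.17753466 -0.05704414 -0.00981348] 36.425
```

View pics/c26.png

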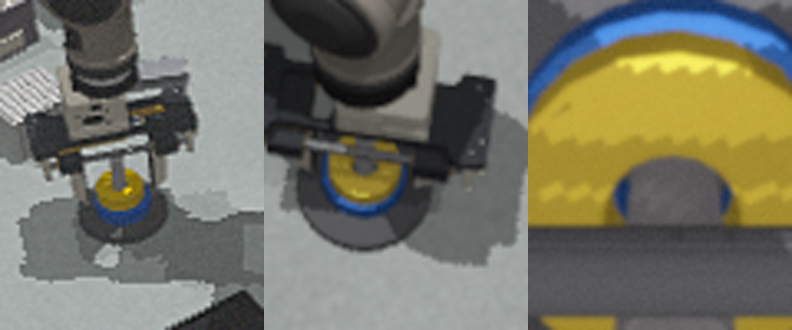

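Yellow lies flat on blue. Next is green.

Emit:
carry_out --commands '[[[0, 0, 2], [0, 0, 0]], [[0, 0, 4], [0, 0, 0]], [[0, 0, 4], [0, 0, 0]], [[0, 0, 3], [0, 0, 0]], [[0, 0, 1], [0, 0, 0]], [[1, 3.5, 0], [0, 0, 0.1]], [[1.1, 3.5, 0], [0, 0, 0.12]], [[1.1, 3.5, 0], [0, 0, 0.12]]]'

```text
time_s: 37.42
ee_pos: [0.5377, -0.2488, 0.1774]
eef_rot: [-0.677, 0.736, 0.001, -0.0]
ft_force: [1.0, -0.1, -0.2]
opening: 0.852
```

Emit:
carry_out --commands '[[[1.1, 3.5, 0], [0, 0, 0.13]], [[1.1, 3.5, -1], [0, 0, 0.13]], [[1.1, 3.5, -2], [0, 0, 0.13]], [[1.1, 3.4, -2], [0, 0, 0.12]], [[0, 0, 0], [0, 0, 0]], [[0, 0, 0], [0, 0, 0]]]' --gripper 0.68

```text
time_s: 38.17
ee_pos: [0.5818, -0.1115, 0.1283]
eef_rot: [0.84, -0.543, -0.0, 0.0]
ft_force: [-0.2, -0.1, 0.6]
opening: 0.68
```

```bash
python3 - <<'E'
from h import *
snap('wrist','w27');snap('scene','s27');snap('side','d27');s=readout.state();print(s['ee_pos'],th(),s['qpos'],s['opening'],s['time_s'])
w,a,b=load('w27'),load('s27'),load('d27')
for c,g in (('green',(.5805,-.1117)),('white',(.5995,.0375))): print(c,[ringfit(d,c,g) for d in (w,a,b)])
E
```

```text
[ 0.58200285 -0.11227901  0.12918551] -1.1497086890376347 [-3.19697505e-01  5.52480239e-01  1.46688713e+00 -2.73582925e-04
  1.12138593e+00  2.40092626e+00] 0.6796559838774285 38.325
green [(array([ 0.565 , -0.0888]), np.float64(0.7713642024959462)), (array([ 0.5632, -0.0845]), np.float64(0.9574735829650534)), (array([ 0.5646, -0.0815]), np.float64(1.0206691722535286))]
white [(array([0.6038, 0.0282]), np.float64(0.009060985965130424)), (array([0.5963, 0.0339]), np.float64(0.7223918187107067)), (array([0.5956, 0.0385]), np.float64(0.1736700326788156))]
```

View pics/w27.png

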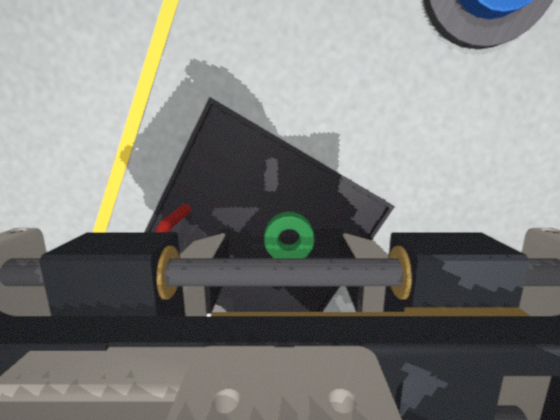

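View pics/s27.png

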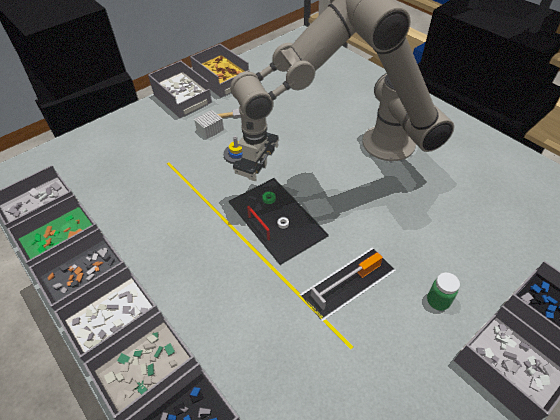

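Green has been knocked aside. It is now near (0.564,-0.085) and still flat in the tray, so I re-aim.

Emit:
carry_out --commands '[[[-0.9, 1.3, 0], [0, 0, 0]], [[-0.9, 1.4, 0], [0, 0, 0]], [[0, 0, -1], [0, 0, 0]], [[0, 0, 0], [0, 0, 0]], [[0, 0, 0], [0, 0, 0]]]'

```text
time_s: 38.95
ee_pos: [0.5641, -0.0843, 0.1186]
eef_rot: [0.84, -0.543, -0.0, 0.0]
ft_force: [0.3, -0.3, 1.4]
opening: 0.683
```

```bash
python3 - <<'E'
from h import *
snap('wrist','w28');snap('scene','s28');snap('side','d28');s=readout.state();print(s['ee_pos'],th(),s['opening'],s['time_s'])
w,a,b=load('w28'),load('s28'),load('d28')
for c,g in (('green',(.5635,-.085)),): print(c,[ringfit(d,c,g) for d in (w,a,b)])
E
```

```text
[ 0.56418506 -0.08437178  0.11879692] -1.1479842551234545 0.6822382116672122 39.1
green [(array([ 0.5629, -0.0842]), np.float64(0.99206698117578)), (array([ 0.5631, -0.0844]), np.float64(0.9643203365489276)), (array([ 0.5647, -0.0808]), np.float64(1.05312513986359))]
```

View pics/w28.png

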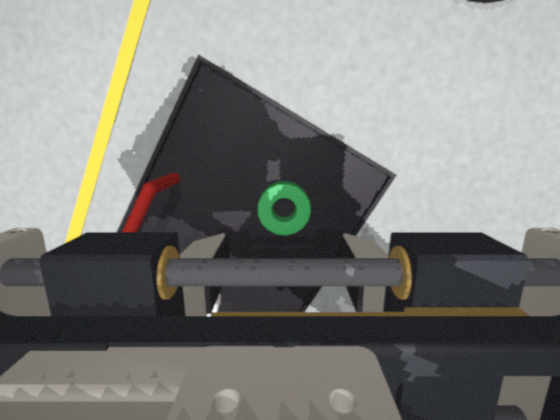

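Emit:
carry_out --commands '[[[-0.1, 0, -3], [0, 0, 0]], [[0, 0, -3], [0, 0, 0]], [[0, 0, -2.5], [0, 0, 0]], [[0, 0, -1.5], [0, 0, 0]], [[0, 0, -0.8], [0, 0, 0]], [[0, 0, -0.3], [0, 0, 0]], [[0, 0, 0], [0, 0, 0]]]'

```text
time_s: 39.98
ee_pos: [0.5634, -0.0842, 0.0082]
eef_rot: [0.84, -0.543, 0.0, -0.0]
ft_force: [-0.5, 0.0, 0.6]
opening: 0.679
```

Emit:
carry_out --commands '[[[0, 0, 0], [0, 0, 0]], [[0, 0, 0], [0, 0, 0]], [[0, 0, 0], [0, 0, 0]], [[0, 0, 0], [0, 0, 0]]]' --gripper 0.0

```text
time_s: 40.48
ee_pos: [0.5633, -0.0842, 0.0082]
eef_rot: [0.84, -0.543, 0.0, -0.0]
ft_force: [-0.1, 0.2, 5.0]
opening: 0.513
```

Emit:
carry_out --commands '[[[0, 0, 1], [0, 0, 0]], [[0, 0, 2], [0, 0, 0]], [[0, 0, 3], [0, 0, 0]], [[0, 0, 4], [0, 0, 0]], [[0, 0, 4], [0, 0, 0]], [[0, 0, 2], [0, 0, 0]], [[0, 0, 0], [0, 0, 0]]]'

```text
time_s: 41.35
ee_pos: [0.5637, -0.0843, 0.1695]
eef_rot: [0.84, -0.543, 0.002, -0.0]
ft_force: [0.6, -0.7, -1.0]
opening: 0.516
```

```bash
python3 - <<'E'
from h import *
snap('wrist','w29');s=readout.state();print(s['ee_pos'],th(),s['opening'],s['time_s'])
E
```

```text
[ 0.56287783 -0.08408879  0.16797446] -1.1477698710589028 0.5152480849605714 41.4
```

View pics/w29.png

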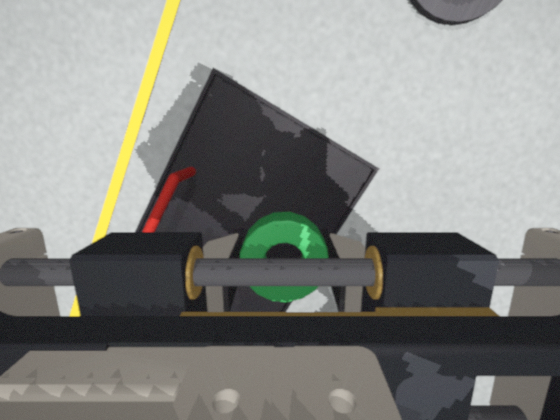

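Emit:
carry_out --commands '[[[-0.8, -3.8, 0], [0, 0, -0.12]], [[-0.8, -3.9, 0], [0, 0, -0.12]], [[-0.8, -3.9, 0], [0, 0, -0.12]], [[-0.8, -3.9, 0], [0, 0, -0.12]], [[-0.8, -3.9, 0], [0, 0, -0.12]], [[-0.8, -3.9, 0], [0, 0, -0.12]], [[-0.9, -3.8, 0], [0, 0, -0.13]], [[0, 0, 0], [0, 0, 0]]]'

```text
time_s: 42.4
ee_pos: [0.5043, -0.3572, 0.1655]
eef_rot: [-0.54, 0.842, 0.001, -0.001]
ft_force: [0.8, -0.3, 0.4]
opening: 0.516
```

Emit:
carry_out --commands '[[[0, 0, -2], [0, 0, 0]], [[0, 0, -2], [0, 0, 0]], [[0, 0, -1.5], [0, 0, 0]], [[0, 0, -1], [0, 0, 0]], [[0, 0, -0.5], [0, 0, 0]], [[0, 0, 0], [0, 0, 0]], [[0, 0, 0], [0, 0, 0]]]'

```text
time_s: 43.28
ee_pos: [0.5063, -0.3553, 0.0984]
eef_rot: [-0.541, 0.841, -0.0, 0.0]
ft_force: [-0.1, 1.1, -1.2]
opening: 0.513
```

```bash
python3 - <<'E'
from h import *
snap('wrist','w30');snap('scene','s30');snap('side','d30');s=readout.state();print(s['ee_pos'],th(),s['ft_force'],s['time_s'])
crops(['s30','d30','w30'],[(200,90),(260,270),(240,190)],80,100,3.3,'c30')
E
```

```text
[ 0.50615089 -0.3552963   0.09827812] 4.285446165191302 [ 0.27912402  0.218687   -0.46339591] 43.425
```

View pics/c30.png

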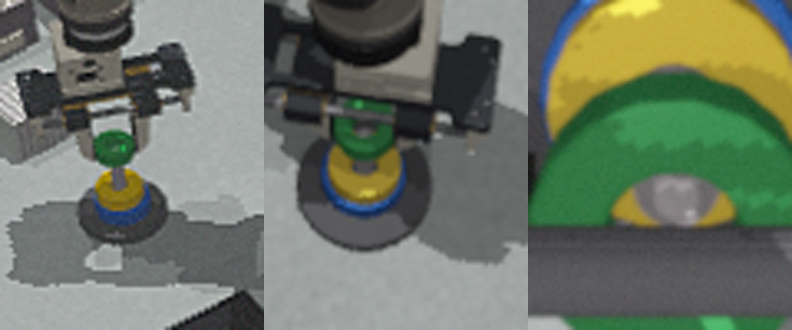

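The spindle tip is centred in the green bore at (673,200). I lower and release.

Emit:
carry_out --commands '[[[0, 0, -0.5], [0, 0, 0]], [[0, 0, -0.7], [0, 0, 0]], [[0, 0, -1], [0, 0, 0]], [[0, 0, -1], [0, 0, 0]], [[0, 0, -0.7], [0, 0, 0]], [[0, 0, -0.4], [0, 0, 0]], [[0, 0, 0], [0, 0, 0]]]'

```text
time_s: 44.3
ee_pos: [0.5059, -0.355, 0.0544]
eef_rot: [-0.541, 0.841, 0.0, -0.0]
ft_force: [0.0, -0.7, -1.0]
opening: 0.514
```

```bash
python3 - <<'E'
from h import *
snap('wrist','w31');s=readout.state();print(s['ee_pos'],s['ft_force'],s['ft_torque'],s['time_s'])
crops(['w31'],[(220,170)],130,130,4,'c31')
E
```

```text
[ 0.5060463  -0.35517897  0.05478089] [-0.30182757 -0.4396805  -0.82303873] [ 0.17232571 -0.0338164   0.0058714 ] 44.35
```

View pics/c31.png

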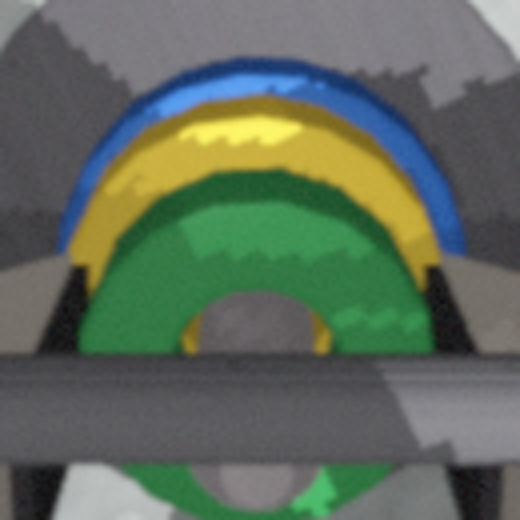

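Emit:
carry_out --commands '[[[0, 0, 0], [0, 0, 0]], [[0, 0, 0], [0, 0, 0]], [[0, 0, 0], [0, 0, 0]], [[0, 0, 0], [0, 0, 0]], [[0, 0, 2], [0, 0, 0]], [[0, 0, 4], [0, 0, 0]], [[0, 0, 4], [0, 0, 0]], [[0, 0, 2], [0, 0, 0]]]' --gripper 0.7

```text
time_s: 45.35
ee_pos: [0.5066, -0.3557, 0.1775]
eef_rot: [-0.541, 0.841, -0.002, 0.0]
ft_force: [0.4, 0.4, 0.3]
opening: 0.697
```

Emit:
carry_out --commands '[[[1.1, 4.5, 0], [0, 0, 0.12]], [[1.1, 4.9, 0], [0, 0, 0.13]], [[1.1, 4.9, 0], [0, 0, 0.13]], [[1.2, 5, 0], [0, 0, 0.13]], [[1.2, 5, 0], [0, 0, 0.13]], [[1.2, 5, 0], [0, 0, 0.13]], [[1.2, 5, 0], [0, 0, 0.13]], [[1.2, 5, 0], [0, 0, 0.13]]]'

```text
time_s: 46.35
ee_pos: [0.5992, 0.0396, 0.1749]
eef_rot: [0.886, -0.463, 0.0, -0.0]
ft_force: [0.9, -0.4, -0.1]
opening: 0.705
```

Emit:
carry_out --commands '[[[0, 0, -2], [0, 0, 0]], [[0, 0, -3], [0, 0, 0]], [[0, 0, 0], [0, 0, 0]], [[0, 0, 0], [0, 0, 0]]]' --gripper 0.57

```text
time_s: 46.85
ee_pos: [0.5995, 0.0377, 0.1258]
eef_rot: [0.885, -0.465, 0.001, -0.0]
ft_force: [0.1, -0.2, 0.7]
opening: 0.57
```

```bash
python3 - <<'E'
from h import *
snap('wrist','w32');snap('scene','s32');snap('side','d32');s=readout.state();print(s['ee_pos'],th(),s['opening'],s['time_s'])
w,a,b=load('w32'),load('s32'),load('d32')
for c,g in (('white',(.599,.037)),): print(c,[ringfit(d,c,g) for d in (w,a,b)])
crops(['s32'],[(180,80)],230,230,2.6,'c32')
E
```

```text
[0.59969921 0.03764875 0.12611927] -0.9680748457552154 0.5695072106763654 47.0
white [(array([0.5995, 0.0386]), np.float64(0.9160687311045995)), (array([0.5971, 0.0346]), np.float64(0.6394806503722754)), (array([0.6031, 0.0465]), np.float64(0.5403591955535936))]
```

View pics/w32.png

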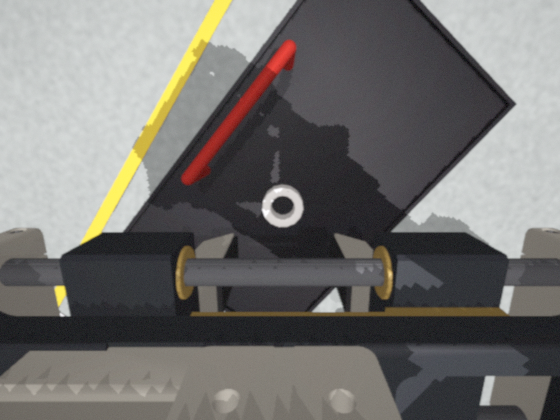

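View pics/c32.png

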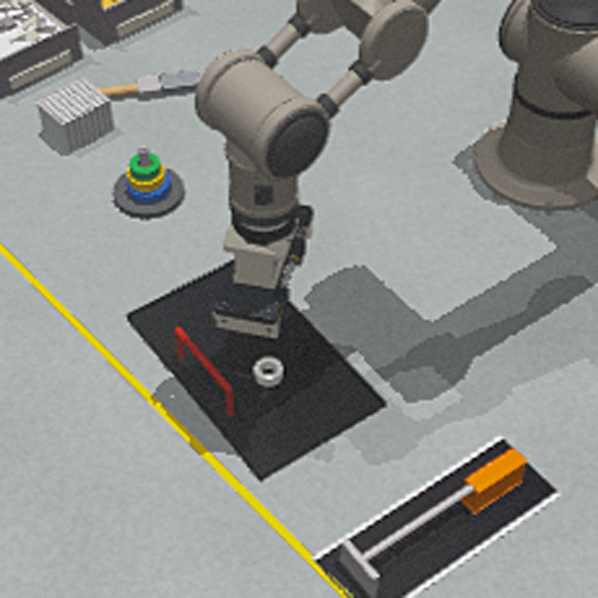

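Three spacers are stacked neatly. White sits at (0.5997,0.0384), still in place.

Emit:
carry_out --commands '[[[0, 0.1, -3], [0, 0, 0]], [[0, 0, -3], [0, 0, 0]], [[0, 0, -2.5], [0, 0, 0]], [[0, 0, -2], [0, 0, 0]], [[0, 0, -1], [0, 0, 0]], [[0, 0, -0.3], [0, 0, 0]], [[0, 0, 0], [0, 0, 0]]]'

```text
time_s: 47.88
ee_pos: [0.5995, 0.0389, 0.0074]
eef_rot: [0.885, -0.465, 0.001, -0.0]
ft_force: [0.2, -0.0, -0.0]
opening: 0.571
```

Emit:
carry_out --commands '[[[0, 0, 0], [0, 0, 0]], [[0, 0, 0], [0, 0, 0]], [[0, 0, 0], [0, 0, 0]], [[0, 0, 0], [0, 0, 0]]]' --gripper 0.0

```text
time_s: 48.38
ee_pos: [0.5994, 0.0389, 0.0073]
eef_rot: [0.885, -0.465, 0.0, -0.0]
ft_force: [-1.0, 0.4, 4.7]
opening: 0.409
```

Emit:
carry_out --commands '[[[0, 0, 1], [0, 0, 0]], [[0, 0, 2], [0, 0, 0]], [[0, 0, 3], [0, 0, 0]], [[0, 0, 4], [0, 0, 0]], [[0, 0, 4], [0, 0, 0]], [[0, 0, 3], [0, 0, 0]], [[0, 0, 0], [0, 0, 0]]]'

```text
time_s: 49.25
ee_pos: [0.6002, 0.0389, 0.1795]
eef_rot: [0.885, -0.465, 0.002, -0.001]
ft_force: [0.0, -0.2, -1.3]
opening: 0.408
```

```bash
python3 - <<'E'
from h import *
snap('wrist','w33');s=readout.state();print(s['ee_pos'],th(),s['opening'],s['time_s'])
E
```

```text
[0.59908643 0.03889465 0.17741516] -0.9676867601854384 0.4083295510619863 49.3
```

View pics/w33.png

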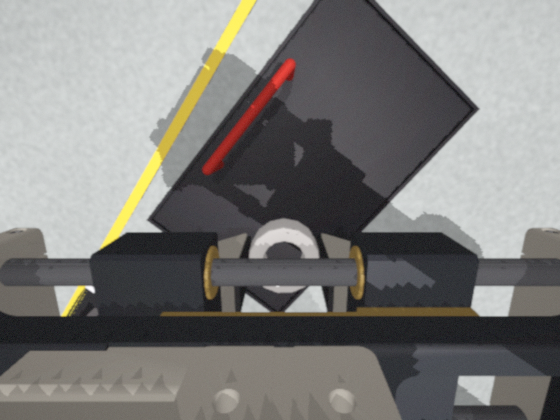

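Emit:
carry_out --commands '[[[-1.1, -4.6, 0], [0, 0, -0.12]], [[-1.1, -4.9, 0], [0, 0, -0.13]], [[-1.1, -4.9, 0], [0, 0, -0.13]], [[-1.2, -5, 0], [0, 0, -0.13]], [[-1.2, -5, 0], [0, 0, -0.13]], [[-1.2, -5, 0], [0, 0, -0.13]], [[-1.2, -5, 0], [0, 0, -0.13]], [[-1.2, -5, 0], [0, 0, -0.13]]]'

```text
time_s: 50.3
ee_pos: [0.5046, -0.356, 0.1746]
eef_rot: [-0.539, 0.842, 0.002, -0.0]
ft_force: [0.1, 1.0, -0.7]
opening: 0.41
```

Emit:
carry_out --commands '[[[0, 0, -2], [0, 0, 0]], [[0, 0, -2], [0, 0, 0]], [[0, 0, -2], [0, 0, 0]], [[0, 0, -1.4], [0, 0, 0]], [[0, 0, -0.5], [0, 0, 0]], [[0, 0, 0], [0, 0, 0]], [[0, 0, 0], [0, 0, 0]]]'

```text
time_s: 51.18
ee_pos: [0.5063, -0.3554, 0.0985]
eef_rot: [-0.541, 0.841, -0.001, 0.0]
ft_force: [0.3, 0.5, 0.4]
opening: 0.407
```

```bash
python3 - <<'E'
from h import *
snap('wrist','w34');snap('scene','s34');snap('side','d34');s=readout.state();print(s['ee_pos'],th(),s['ft_force'],s['time_s'])
crops(['s34','d34','w34'],[(200,90),(260,270),(240,190)],80,100,3.3,'c34')
E
```

```text
[ 0.5062181  -0.35530704  0.09840361] 4.285541401120058 [ 0.20086061 -0.12784716 -0.79033256] 51.325
```

View pics/c34.png

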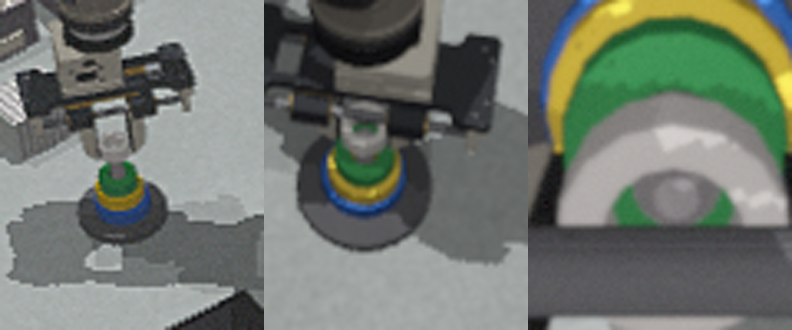

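Emit:
carry_out --commands '[[[0, 0, -0.5], [0, 0, 0]], [[0, 0, -0.6], [0, 0, 0]], [[0, 0, -0.6], [0, 0, 0]], [[0, 0, -0.6], [0, 0, 0]], [[0, 0, -0.4], [0, 0, 0]], [[0, 0, 0], [0, 0, 0]]]'

```text
time_s: 52.08
ee_pos: [0.5058, -0.3549, 0.0703]
eef_rot: [-0.541, 0.841, 0.0, -0.0]
ft_force: [-0.2, -0.4, 0.2]
opening: 0.407
```

```bash
python3 - <<'E'
from h import *
snap('wrist','w35');snap('scene','s35');snap('side','d35');s=readout.state();print(s['ee_pos'],s['ft_force'],s['time_s'])
crops(['s35','d35','w35'],[(200,90),(260,270),(240,190)],80,100,3.3,'c35')
E
```

```text
[ 0.50609285 -0.35521981  0.07095183] [-0.01998795 -0.45578381  0.65256542] 52.225
```

View pics/c35.png

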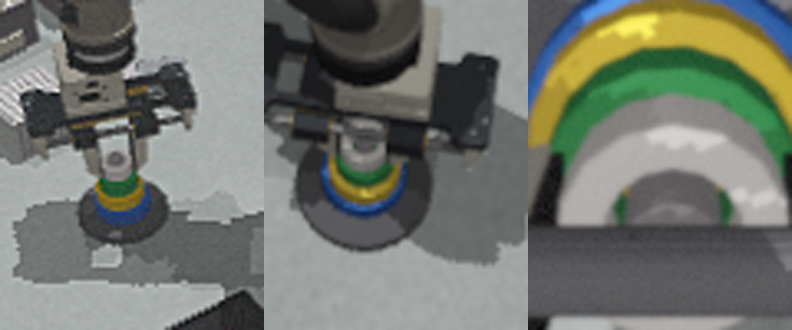

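The spindle is inside the white bore. I release, rise, and move away for a final check.

Emit:
carry_out --commands '[[[0, 0, 0], [0, 0, 0]], [[0, 0, 0], [0, 0, 0]], [[0, 0, 0], [0, 0, 0]], [[0, 0, 0], [0, 0, 0]], [[0, 0, 2], [0, 0, 0]], [[0, 0, 4], [0, 0, 0]], [[0, 0, 4], [0, 0, 0]], [[0, 0, 3], [0, 0, 0]]]' --gripper 0.6

```text
time_s: 53.22
ee_pos: [0.5062, -0.3553, 0.2027]
eef_rot: [-0.541, 0.841, -0.001, 0.0]
ft_force: [0.8, -0.5, -0.0]
opening: 0.603
```

Emit:
carry_out --commands '[[[-1, 3, 2], [0, 0, 0.05]], [[-1, 3, 1], [0, 0, 0.05]], [[-1, 3, 1], [0, 0, 0.05]], [[-1, 3, 1], [0, 0, 0.05]], [[-1, 3, 0], [0, 0, 0.05]], [[0, 0, 0], [0, 0, 0]], [[0, 0, 0], [0, 0, 0]]]'

```text
time_s: 54.1
ee_pos: [0.4562, -0.2056, 0.2509]
eef_rot: [-0.642, 0.767, -0.0, -0.0]
ft_force: [-0.2, -0.3, -0.0]
opening: 0.603
```

```bash
python3 - <<'E'
from h import *
snap('wrist','w36');snap('scene','s36');snap('side','d36');s=readout.state();print(s['ee_pos'],s['ft_force'],s['time_s'])
crops(['s36'],[(180,100)],230,230,2.6,'c36');crops(['d36'],[(190,90)],200,280,2.1,'c36d')
a=load('s36');b=load('d36')
for i,c in enumerate(['blue','yel','green']): print(c,ringfit(a,c,(.506,-.353),.012+.018*i))
E
```

```text
[ 0.45613685 -0.20588656  0.25047503] [ 0.66441666  0.46557287 -0.500542  ] 54.25
blue (array([ 0.5132, -0.3377]), np.float64(0.37681078255517664))
yel (array([ 0.5125, -0.3439]), np.float64(0.3829431821641347))
green (array([ 0.5122, -0.3478]), np.float64(0.4060331181449295))
```

View pics/c36.png

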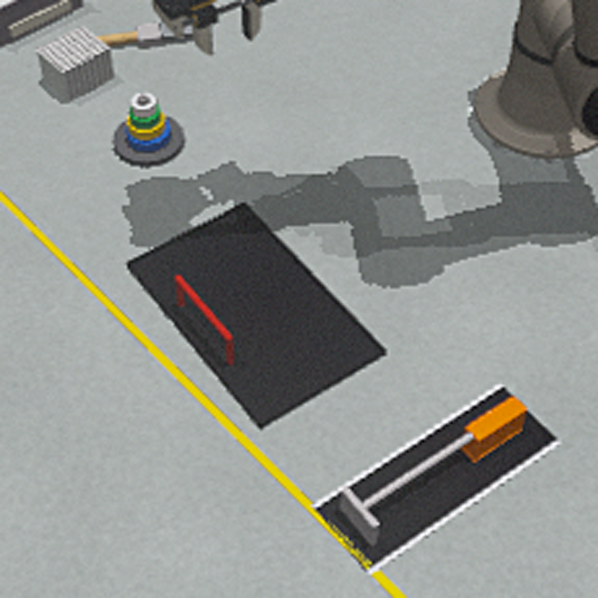

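View pics/c36d.png

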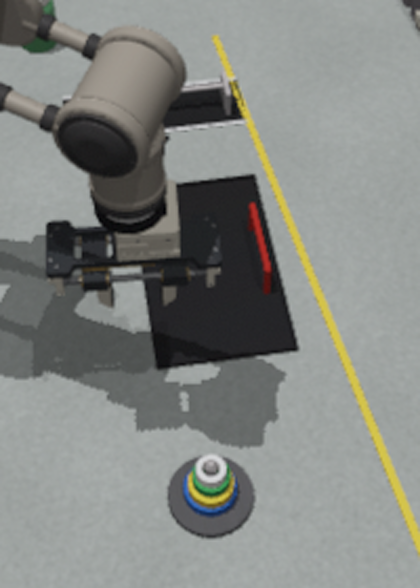

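View pics/w36.png

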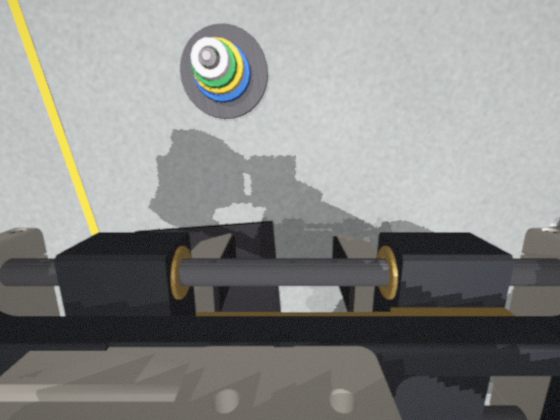

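```bash
python3 - <<'E'
from h import *
a=load('s12')['frame'].astype(int);d=load('s36');b=d['frame'].astype(int)
def om(f):
    h=cv2.cvtColor(f.astype(np.uint8),cv2.COLOR_RGB2HSV); m=cv2.inRange(h,(8,150,80),(20,255,255))[230:300,340:400]; M=cv2.moments(m,True); return M['m10']/M['m00'],M['m01']/M['m00'],M['m00']
print(om(a),om(b))
C=lambda x,y:((x+.5)/2.6+179.5,(y+.5)/2.6+99.5)
print('blade',C(361,501),'bar R,L',np.round(onz(d,*C(178,278),.060),3),np.round(onz(d,*C(231,337),.060),3))
print('line near edge', np.round(onz(d,*C(118,307),0),3))
print('white',np.round(onz(d,*C(144,103),.084),3))
E
```

```text
(29.943283582089553, 34.23582089552239, 335.0) (29.945945945945947, 34.24324324324324, 333.0)
blade (318.53846153846155, 292.38461538461536) bar R,L [ 0.668 -0.065  0.06 ] [0.677 0.057 0.06 ]
line near edge [ 0.733 -0.121  0.   ]
white [ 0.508 -0.35   0.084]
```

The hook has not moved since I parked it, and the bar's furthest point is about 0.68 m, against the line's near edge at about 0.73 m. I hand the job in.

```bash
python3 - <<'E'
from h import *
print(order.job_done())
E
```

```text
the job is handed in; nothing more can be done
None
```

The job is done and handed in at about 54 s of the 200 s allowed. No verdict is reported.

- **Tray:** I hooked the red bar and dragged the tray about 14 cm towards the robot without tipping it. The bar now lies at x ≈ 0.67–0.68 m, and the yellow line's near edge is at about 0.73 m, so roughly 5 cm of margin.
- **Hook tool:** I put it back right after the drag, before threading. The handle is within about 1.5 mm of the orange patch centre and the shank within about 0.002 rad of the stripes. It had not moved by the final picture.
- **Spacers:** All four were in the tray. They are on the spindle as blue, yellow, green, white from the bottom up. Green was knocked about 3 cm aside during the run, which I caught in a check picture before grasping it.
- **Left alone:** The jar, the briquette and the brush were not touched.

**Checks that disagreed:** My automatic ring fit gave unusable positions on the finished stack, because each ring is partly hidden by the one above. I judged the stack by eye in the three camera views, where all four rings look flat and centred on the spindle. Earlier, the side camera differed from the other two by up to about 5 mm on ring positions, so I used the wrist and scene views, which agreed to about 1–2 mm wherever the ring was in clear view.

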